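# Close the diffuser seam and lock it

### The arm

A 6-joint arm with a two-finger parallel gripper is mounted at the origin on the work surface. World frame = base frame: x ahead of the robot, y to its left, z up, the work surface at z = 0. Lengths are in m, angles in rad, forces in N, time in s.
With the tool pointing down it reaches from about 0.275 to 0.85 m from the base axis. Payload 19 kg.
Tool frame: the origin (TCP) lies at the very end of the fingers, on their centre line; the grasp point (between the pads) lies 19 mm behind it; z points along the fingers, y is the direction in which the jaws open and shut (so a half turn about z gives the same grasp; the last joint's range is limited). The gripper opens to 85 mm and grips with 20 to 120 N. Pads are 22 mm wide; open, the fingers measure 114 mm over their backs; the gripper's body (76 mm by 85 mm) begins 54 mm behind the grasp point. The pads swing forward as they close: fully open they stand 13 mm farther back than shut.
Start: joints at [1.157, 0.15, 1.437, -0, 1.554, -0.134], TCP at [0.159, 0.553, 0.192] pointing down, gripper open.
Joint ranges: [-2.8, 2.8], [-0.68, 2.1], [0.12, 2.68], [-1.39, 4.53], [0.16, 2.79], [-2.81, 2.81]. Speed limits (rad/s): [1.89, 1.89, 2.22, 3.01, 3.01, 3.01].

### API

Orientations are given as a unit quaternion [w, x, y, z].
In Python, from cell import robot, cams, order, search_frame, tip_of gives the robot as it stands.
- The arm moves only by the shell command python3 -m jog 'ROWS' [FORCE]. ROWS is JSON, a list that holds one entry, the list of rows, each a list of 5 numbers: the finger opening in mm, from 0 to 85.4, then the shift along the tool's x, y, z in mm, then the turn about the tool's z in rad. A call has 1 to 12 rows; each row is the pose to reach, as a shift and turn from the pose commanded when the call began, along the tool's axes at that moment; what a row does not reach only later rows make up. A row lasts 1/8 s, in which the tool goes at most 62.5 mm and 10.7 degrees, less where a joint would pass 70% of its speed; a pose out of reach is approached as far as the arm can. A call with a gripper value outside its range is refused whole. The fingers move at their own pace and stop on an object; FORCE is the grip in N (left out, the last holds). Time passes only in rows, so rows that repeat a pose let the fingers close. It gives the time, the measured TCP pose, the force and the opening at its end, in the units of the state.
- robot.read_state(): the state, without advancing time (a new reading comes with each control period).
- cams.capture(name): name is "scene" or "side" or "wrist"; returns a dict with "img" (420x560x3 uint8, blue, green, red), "fx", "fy", "cx", "cy" (pixels), "k1" (the pictures are not rectified: a ray, as slopes to the right and down, at radius r is drawn at 1 + k1 r^2 times it, then the intrinsics apply), "eye" and "orientation" of the camera in the world; the wrist camera has in their place "mount" (4x4, takes a point from camera to tool coordinates, whose origin is the TCP and whose axes are the flange's). Camera axes: x right, y down, z forward; pixel columns grow to the right and rows downward; lengths in m; the calibration is good to about 2 mm. A picture is of the moment at which its call begins: read the wrist's pose just before it. There is no depth.
- order.finish_job(): hands the job in, once; it reports no verdict.
Trained networks look in a picture, given as the dict that the camera call returned (one of the last four; its "shot" number tells which), for a name from the list of things; names that differ only in an ending like _2 or _b are one class to them, and where a whole thing is asked for, a point or a joint stands for the part that bears it (a point fixed in the world has none). Each returns a list of dicts, best first, with "confidence" (0 to 1); they miss things now and then, are a little off and sometimes report something else, mostly with a low value. They report only what shows in the picture. A call takes as long as a camera call. They do not tell look-alikes from the thing itself.
- search_frame(picture, label): "centre" ([column, row] in pixels, amid what is visible of it).
- tip_of(picture, label): "centre" ([column, row] in pixels: a listed point, or the origin of a listed thing).
The state is a dict: "time": time; "q": joint angles; "joint_vel": joint speeds; "joint_torque": joint torques, N m; "tool_pos": TCP position; "ee_rot": TCP orientation; "contact_force": force on the tool from outside, world axes, zero at the start; "torque": the same for the moment, N m; "opening": opening from 0.0 (shut) to 1.0 (fully open).
Only numpy, scipy, OpenCV 4.12 (cv2) and the standard library are available. Lean on these libraries where they do the work, as an engineer would, in place of code of your own. Each camera call takes 0.05 s, during which the arm holds its last target.

### The job

Take the yellow T-handled stylus from its rest and run its ball tip slowly and lightly along the seam of the light base, from the green pad round the corner to the red pad, so that all eight leaves fold flat; only the stylus may touch the leaves. Then turn the red quarter-turn lock clockwise until it drops into its locked position, with the stylus back lying in its rest when you finish. Leave the bottle, the dish and the jar where they stand.

Things in the scene. Friction and masses are not known exactly. Their poses are not given: they have to be found in the camera images.
- light_base: fixed cream light base, 190 mm (its x) by 260 mm (its y) by 30 mm high, origin under its centre, z up. On it a glowing white diffuser plate 111 x 111 mm, top at 35 mm. Along the plate's +y edge, then its +x edge, runs the L-shaped seam: a straight channel 18 mm wide, floor at 30 mm, between the plate and a grey lip (top at 36 mm), with eight hinged blue and orange leaves in it
- seam_start (a point): centre of the green start pad's top face (31 mm above the table), base frame (-64, 100) mm. Each leaf is hinged at its end nearer this pad along the seam, so a round tip coming from here rides onto it as on a ramp and folds it; coming the other way it catches under it
- seam_corner (a point): centre of the grey corner pad, on its top face (31 mm above the table), where the seam turns a right angle; in the base's frame at (65, 100) mm
- seam_end (a point): centre of the red end pad, on its top face (31 mm above the table); in the base's frame at (65, -24) mm
- leaf1 (a joint): hinge angle of leaf 1 (left leg, hinge line 14 mm along the leg's centre line from seam_start): 0 = folded flat, its top level with the pads (31 mm above the table); found at 0.17 to 0.25, far end raised some 5 mm. Rigid, 25 mm long, 12 wide, 3 thick; folds under 1 to 3 N, stays put by friction
- leaf2 (a joint): hinge angle of leaf 2 (left leg, hinge line 40 mm along the leg's centre line from seam_start): 0 = folded flat, its top level with the pads (31 mm above the table); found at 0.17 to 0.25, far end raised some 5 mm. Rigid, 25 mm long, 12 wide, 3 thick; folds under 1 to 3 N, stays put by friction
- leaf3 (a joint): hinge angle of leaf 3 (left leg, hinge line 66 mm along the leg's centre line from seam_start): 0 = folded flat, its top level with the pads (31 mm above the table); found at 0.17 to 0.25, far end raised some 5 mm. Rigid, 25 mm long, 12 wide, 3 thick; folds under 1 to 3 N, stays put by friction
- leaf4 (a joint): hinge angle of leaf 4 (left leg, hinge line 92 mm along the leg's centre line from seam_start): 0 = folded flat, its top level with the pads (31 mm above the table); found at 0.17 to 0.25, far end raised some 5 mm. Rigid, 25 mm long, 12 wide, 3 thick; folds under 1 to 3 N, stays put by friction
- leaf5 (a joint): hinge angle of leaf 5 (far leg, hinge line 11 mm along the leg's centre line from seam_corner): 0 = folded flat, its top level with the pads (31 mm above the table); found at 0.17 to 0.25, far end raised some 5 mm. Rigid, 25 mm long, 12 wide, 3 thick; folds under 1 to 3 N, stays put by friction
- leaf6 (a joint): hinge angle of leaf 6 (far leg, hinge line 37 mm along the leg's centre line from seam_corner): 0 = folded flat, its top level with the pads (31 mm above the table); found at 0.17 to 0.25, far end raised some 5 mm. Rigid, 25 mm long, 12 wide, 3 thick; folds under 1 to 3 N, stays put by friction
- leaf7 (a joint): hinge angle of leaf 7 (far leg, hinge line 63 mm along the leg's centre line from seam_corner): 0 = folded flat, its top level with the pads (31 mm above the table); found at 0.17 to 0.25, far end raised some 5 mm. Rigid, 25 mm long, 12 wide, 3 thick; folds under 1 to 3 N, stays put by friction
- leaf8 (a joint): hinge angle of leaf 8 (far leg, hinge line 89 mm along the leg's centre line from seam_corner): 0 = folded flat, its top level with the pads (31 mm above the table); found at 0.17 to 0.25, far end raised some 5 mm. Rigid, 25 mm long, 12 wide, 3 thick; folds under 1 to 3 N, stays put by friction
- lock (a joint): angle of the quarter-turn lock: grows clockwise seen from above; 0 = wing along the base's y (open), 1.571 = wing along the base's x (locked, hard stop). It takes 0.02 to 0.05 N m to turn and stays where it is left; at about 1.4 to 1.5 its foot falls off a ledge and it drops home and resists turning back
- lock_drop (a joint): how far the lock has dropped, m: 0 while it turns, 0.003 in its detent. A spring pushes it down with about 3 N; a tight grip may hold it up until let go
- lock_wing (a point): centre of the lock's red wing grip, on the turning axis, 61 mm above the table (58 mm when dropped); in the base's frame at (-20, -85) mm. The wing is an upright bar 66 mm long, 14 mm thick, 22 mm high (11 mm above and below this point); nothing stands near it but the flat base
- stylus: T-handled stylus, 140 g: a yellow bar 116 mm long (its x), 16 mm wide (its y) and 20 mm high; origin at the centre of the bar's underside, z up. A steel shaft (9 mm thick, below a black collar 14 mm thick and 12 mm long) goes straight down from the bar's middle to a ball tip of 5 mm radius. Its bar lies on the rest; grip it across the middle, from above
- stylus_tip (a point): lowest point of the stylus' ball tip, 62 mm below the bar's underside
- rest: fixed stylus rest, origin under its centre, z up: a foot 130 x 70 x 8 mm with two grey posts (centres 42 mm either side along its x, each 16 mm along x by 34 mm along y) whose tops at 83 mm carry the bar; cheeks 10 mm higher, 24 mm apart, flank the bar on each post
- rest_seat (a point): midway between the post tops, 83 mm above the table: the stylus' origin lies here when it is in the rest, its x along the rest's x (either way round)
- vial_rack: fixed cardboard tray 150 x 110 mm of capped amber vials, 86 mm tall, origin under its centre; it stands in the other of the two side places, where the rest is not. Leave alone
- wash_bottle: loose white bottle 66 mm wide, 170 mm tall, origin under its centre; leave alone
- dish: loose clear shallow dish 90 mm wide, 18 mm high, origin under its centre; leave alone
- media_jar: loose amber jar, blue cap, 72 mm wide, 90 mm tall, origin under its centre; leave alone
Things that resemble listed ones, but are neither listed nor needed, are in the scene too. There is more than one size of the stylus; the job needs the smallest. Leave any black or pink look-alike of the rest alone.

How it is judged:
On the way, in this order (a step that is already met when the one before it is completed fails the run):
1. all leaves of the left leg, green pad to corner, are folded flat with the stylus (value of joint each of leaf1, leaf2, leaf3, leaf4 below 0.06 rad), for 0.1 s.
2. all leaves of the far leg, corner to red pad, are folded flat as well (all of step 1 and value of joint each of leaf5, leaf6, leaf7, leaf8 below 0.06 rad), for 0.2 s.
3. the lock is turned clockwise into its detent (value of joint lock above 1.48 rad and value of joint lock_drop above 0.002 m), for 0.2 s.
At the end, for the whole second after the job is handed in: All eight leaves are flat (under 0.06 rad), the lock is within 5 degrees of its stop (above 1.48 rad) and dropped over 2 mm, and the stylus lies still and upright in its rest: origin within 15 mm of rest_seat, tilted under 0.12 rad, its bar within 0.2 rad of the rest's x (all of step 2 and all of step 3 and distance between stylus and rest_seat below 0.015 m and angle between stylus's own z axis and vertical below 0.12 rad and angle between the x axis of stylus and the x axis of rest, either way round below 0.2 rad and linear speed of stylus below 0.02 m/s); the robot touches nothing.
It fails at once if the gripper or arm presses on a leaf (over 1 N) (contact force between any of the fingers, the arm and leaf1 above 1 N or contact force between any of the fingers, the arm and leaf2 above 1 N or contact force between any of the fingers, the arm and leaf3 above 1 N or contact force between any of the fingers, the arm and leaf4 above 1 N or contact force between any of the fingers, the arm and leaf5 above 1 N or contact force between any of the fingers, the arm and leaf6 above 1 N or contact force between any of the fingers, the arm and leaf7 above 1 N or contact force between any of the fingers, the arm and leaf8 above 1 N).
It fails at once if the stylus moves faster than 0.12 m/s while it is pressing on a leaf (linear speed of stylus above 0.12 m/s and (contact force between stylus and leaf1 above 0.3 N or contact force between stylus and leaf2 above 0.3 N or contact force between stylus and leaf3 above 0.3 N or contact force between stylus and leaf4 above 0.3 N or contact force between stylus and leaf5 above 0.3 N or contact force between stylus and leaf6 above 0.3 N or contact force between stylus and leaf7 above 0.3 N or contact force between stylus and leaf8 above 0.3 N)).
It fails at once if the stylus is pressed hard on the light base (over 40 N) (contact force between stylus and light_base above 40 N).
It fails at once if the bottle, dish or jar is moved more than 30 mm (distance of any of wash_bottle, dish, media_jar from where it was at the start of the episode above 0.03 m).
It also fails if it takes over 69 s, if anything falls off the work surface, if the arm or the gripper's body presses on something with over 40 N, if the wrist force passes 120 N, or if a joint passes its speed limit or range.

## Working session

There is one attempt and no reset: what is moved stays moved. The work goes in short steps, Python scripts to look and compute and a shell command to move; the robot and the scene stay as the last step left them, time stands still between calls to the robot, and variables do not carry over. Pictures are saved under pics/ and viewed, and the job is handed in when it is done.

```bash
ls; mkdir -p pics; python3 - <<'E'
from cell import robot,cams
import cv2
print(robot.read_state())
for n in ["scene","side","wrist"]:
    p=cams.capture(n); cv2.imwrite(f"pics/{n}0.png",p["img"]); print({k:v for k,v in p.items() if k!="img"})
E
```

```text
pics
{'time': 0.0, 'q': array([ 1.15700022e+00,  1.50993863e-01,  1.43802958e+00, -8.51991767e-06,
        1.55378845e+00, -1.34037637e-01]), 'joint_vel': array([-0.0012522 , -0.00151334, -0.00144582, -0.00058583,  0.00037988,
        0.00184911]), 'joint_torque': array([ 1.27578392e-04, -7.13054395e+01, -5.70865524e+01, -1.91844492e-04,
        8.79186293e-03,  8.83387793e-05]), 'tool_pos': array([0.15869584, 0.55236424, 0.19157173]), 'ee_rot': array([-1.60804136e-04,  1.39423429e-01,  9.90232668e-01, -5.88043990e-04]), 'contact_force': array([ 0.0902578 ,  0.37950104, -0.38562494]), 'torque': array([-0.04279384, -0.00435479, -0.04382619]), 'opening': 0.9985658945914964}
{'fx': 431.14191868749447, 'fy': 431.14191868749447, 'cx': 279.03049230907413, 'cy': 210.02220084187417, 'k1': -0.0805903667490928, 'eye': array([ 1.32966696, -0.67398005,  0.8205335 ]), 'orientation': array([-0.43138606,  0.80889676,  0.35754833, -0.17818893]), 'shot': 1}
{'fx': 408.691353099323, 'fy': 408.691353099323, 'cx': 280.79303213179895, 'cy': 209.3261647258502, 'k1': 0.028397529421133307, 'eye': array([ 0.45577849, -0.75267231,  0.75175054]), 'orientation': array([-0.43707349,  0.89721477, -0.05371115,  0.03297771]), 'shot': 2}
{'fx': 297.8886606695329, 'fy': 297.8886606695329, 'cx': 278.0464560022877, 'cy': 207.15864893468827, 'k1': -0.014619848416174667, 'mount': array([[-3.68821494e-04, -9.53440124e-01, -3.01582151e-01,
         7.77547912e-02],
       [ 9.99999932e-01, -3.48743914e-04, -1.20415044e-04,
        -6.78485068e-04],
       [ 9.63359448e-06, -3.01582175e-01,  9.53440188e-01,
        -1.82936916e-01],
       [ 0.00000000e+00,  0.00000000e+00,  0.00000000e+00,
         1.00000000e+00]]), 'shot': 3}
```

View pics/scene0.png

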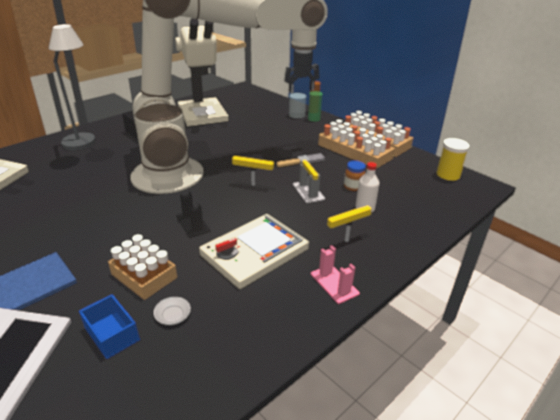

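View pics/side0.png

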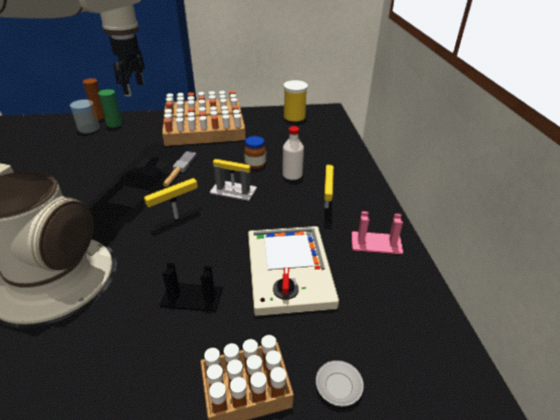

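View pics/wrist0.png

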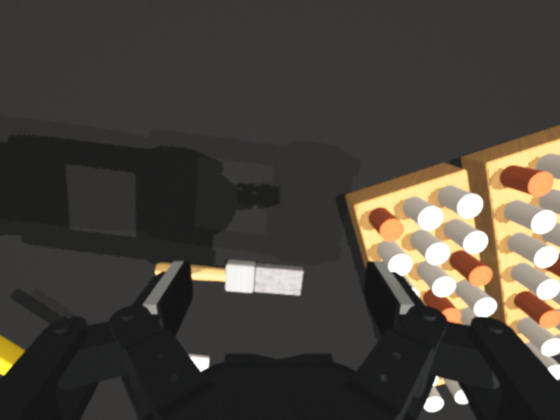

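The scene picture shows three yellow T-bars that could be taken for the stylus. They are at (312,168) on the grey rest, at (253,162) freestanding and longer, and at (350,216) freestanding and longer. The rests are grey at (310,188), black at (192,218) and pink at (335,280). I'll measure them before choosing.

```bash
cat > h.py <<'E'
import numpy as np, cv2
from scipy.spatial.transform import Rotation as R
def quat(q): return R.from_quat([q[1],q[2],q[3],q[0]]).as_matrix()
def campose(p,state=None):
    if "eye" in p: return quat(p["orientation"]),np.array(p["eye"])
    Rt=quat(state["ee_rot"]); M=p["mount"]
    return Rt@M[:3,:3], Rt@M[:3,3]+state["tool_pos"]
def undist(p,px):
    K=np.array([[p["fx"],0,p["cx"]],[0,p["fy"],p["cy"]],[0,0,1.]])
    return cv2.undistortPoints(np.array(px,float).reshape(-1,1,2),K,np.array([p["k1"],0,0,0,0.]))[:,0]
def ray(p,px,st=None):
    Rc,e=campose(p,st); u=undist(p,px)[0]
    d=Rc@np.array([u[0],u[1],1.]); return e,d/np.linalg.norm(d)
def at_z(p,px,z,st=None):
    e,d=ray(p,px,st); return e+d*(z-e[2])/d[2]
def proj(p,X,st=None):
    Rc,e=campose(p,st); X=np.atleast_2d(X)
    K=np.array([[p["fx"],0,p["cx"]],[0,p["fy"],p["cy"]],[0,0,1.]])
    c=(X-e)@Rc
    return cv2.projectPoints(c,np.zeros(3),np.zeros(3),K,np.array([p["k1"],0,0,0,0.]))[0][:,0]
E
python3 - <<'E'
from h import *
from cell import robot,cams,search_frame,tip_of
for n in ["scene","side"]:
    p=cams.capture(n)
    for l,z in [("seam_start",.031),("seam_corner",.031),("seam_end",.031),("lock_wing",.061),("light_base",0),("stylus",.083),("stylus_tip",.021),("rest",0),("rest_seat",.083),("vial_rack",0),("wash_bottle",0),("dish",0),("media_jar",0)]:
        for r in tip_of(p,l)[:4]:
            print(n,l,np.round(r["centre"],1),round(r["confidence"],2),np.round(at_z(p,r["centre"],z)[:2]*1000))
    cv2.imwrite(f"pics/{n}1.png",cv2.resize(p["img"][130:330,180:420] if n=="scene" else p["img"][130:330,130:370],None,fx=3,fy=3,interpolation=cv2.INTER_CUBIC))
E
```

```text
scene seam_start [267.8 222.5] 0.67 [522.  51.]
scene seam_corner [293.4 240.7] 0.62 [640.  47.]
scene seam_corner [307.8 186.2] 0.38 [452. 303.]
scene seam_end [260.5 257.3] 0.63 [632. -74.]
scene lock_wing [230.8 243.1] 0.71 [ 558. -120.]
scene light_base [250.6 251.1] 0.79 [564. -54.]
scene light_base [309.  174.4] 0.19 [360. 408.]
scene stylus [254.  164.7] 0.89 [280. 200.]
scene stylus [351.3 219.6] 0.63 [728. 198.]
scene stylus [257.8 256.3] 0.47 [ 670. -116.]
scene stylus [307.  175.1] 0.45 [457. 290.]
scene stylus_tip [256.7 182.7] 0.69 [303. 193.]
scene stylus_tip [343.6 242.3] 0.61 [736. 163.]
scene stylus_tip [309.3 188.6] 0.55 [456. 307.]
scene rest [307.9 195.5] 0.8 [463. 295.]
scene rest [192.  226.8] 0.61 [ 349. -117.]
scene rest [333.  282.5] 0.56 [815.  28.]
scene rest [309.1 187. ] 0.43 [425. 341.]
scene rest_seat [309.7 175. ] 0.89 [463. 297.]
scene rest_seat [336.2 264.8] 0.81 [830.  12.]
scene rest_seat [189.4 201.4] 0.68 [ 331. -106.]
scene vial_rack [145.9 275.7] 0.6 [ 455. -339.]
scene wash_bottle [369.2 203.7] 0.89 [641. 419.]
scene wash_bottle [141.8 275. ] 
[... 548 characters left out ...]
.1] 0.34 [ 609. -400.]
side stylus_tip [283.3 283.9] 0.59 [ 552. -109.]
side stylus_tip [325.  207.5] 0.57 [711. 168.]
side stylus_tip [173.2 215.4] 0.55 [276. 180.]
side rest [231.5 190.6] 0.71 [442. 313.]
side rest [191.9 296.5] 0.7 [ 338. -105.]
side rest [375.5 246. ] 0.61 [818.  14.]
side rest_seat [381.1 219.9] 0.95 [823.  23.]
side rest_seat [234.  168.2] 0.86 [455. 312.]
side rest_seat [185.2 273.7] 0.59 [ 333. -110.]
side vial_rack [246.6 388.8] 0.73 [ 451. -343.]
side vial_rack [235.4 168.1] 0.62 [460. 445.]
side wash_bottle [291.6 172.8] 0.64 [647. 395.]
side dish [337.2 385.7] 0.8 [ 624. -357.]
side dish [231.3 187.4] 0.29 [442. 331.]
side media_jar [252.2 161.6] 0.89 [520. 481.]
```

View pics/scene1.png

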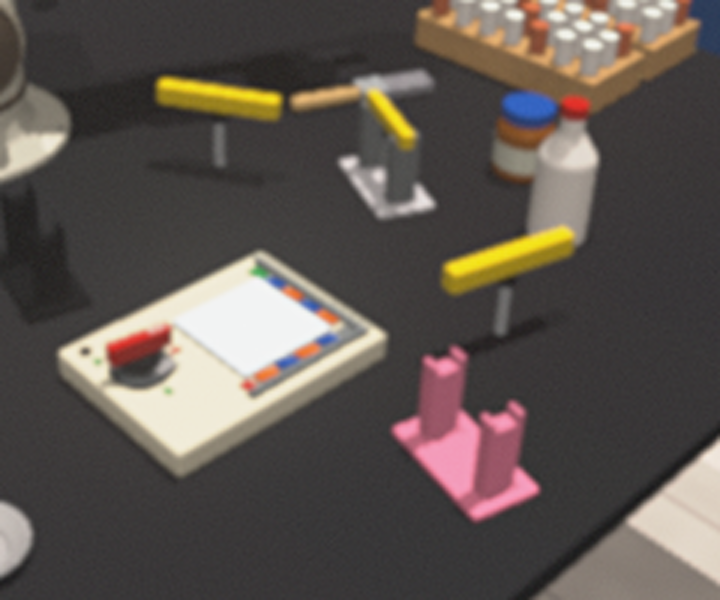

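View pics/side1.png

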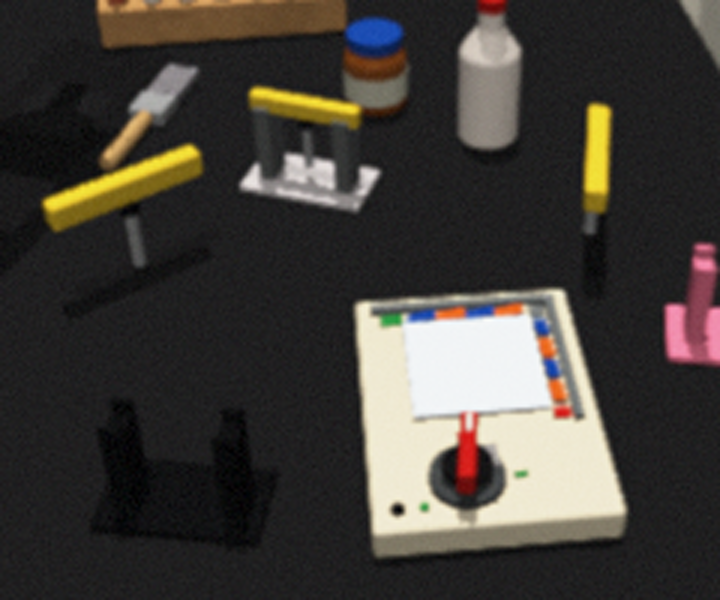

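The smallest bar is the one on the grey rest. Crop lengths there are about 108 px, against about 155 px for the nearer bar on the left. Next I'll estimate bar lengths, the bar's yaw and the base pose from both views.

```bash
python3 - <<'E'
from h import *
from cell import robot,cams
import json
st=robot.read_state(); print(st["time"])
ps={n:cams.capture(n) for n in["scene","side"]}
# bars by yellow colour, at top z
for n,p in ps.items():
    hsv=cv2.cvtColor(p["img"],cv2.COLOR_BGR2HSV)
    m=cv2.inRange(hsv,(22,150,90),(35,255,255))
    k,lab,s,c=cv2.connectedComponentsWithStats(m)
    for i in range(1,k):
        if s[i,4]<60: continue
        pts=np.argwhere(lab==i)[:,::-1].astype(float)
        X=np.array([at_z(p,q,.095)[:2] for q in pts])
        mu=X.mean(0);w,v=np.linalg.eigh(np.cov((X-mu).T)); d=v[:,1]; t=(X-mu)@d
        print(n,np.round(c[i]),"mid",np.round((mu+d*(t.max()+t.min())/2)*1000),"len",round((t.max()-t.min())*1000),"yaw",round(np.degrees(np.arctan2(d[1],d[0]))%180,1))
# base fit
obs={"scene":{"s":(267.8,222.5),"c":(293.4,240.7),"e":(260.5,257.3),"l":(230.8,243.1)},"side":{"c":(309.7,233.6),"e":(315.9,265.9),"l":(285.7,281.6)}}
loc={"s":(-64,100,31),"c":(65,100,31),"e":(65,-24,31),"l":(-20,-85,61)}
from scipy.optimize import least_squares
def f(x):
    r=[]
    for n in obs:
        for k,o in obs[n].items():
            L=np.array(loc[k])/1e3; c,s_=np.cos(x[2]),np.sin(x[2])
            X=[x[0]+c*L[0]-s_*L[1],x[1]+s_*L[0]+c*L[1],L[2]]
            r+=list(proj(ps[n],X)[0]-o)
    return np.array(r)
r=least_squares(f,[.575,-.045,0],loss="soft_l1"); print(r.x,np.round(r.fun,1))
E
```

```text
1.55
scene [450. 166.] mid [759. 733.] len 246 yaw 112.2
scene [252. 162.] mid [277. 193.] len 163 yaw 28.8
scene [310. 169.] mid [452. 312.] len 131 yaw 153.0
scene [348. 216.] mid [721. 195.] len 167 yaw 78.6
side [294. 106.] mid [704. 724.] len 263 yaw 80.6
side [231. 165.] mid [447. 313.] len 128 yaw 152.0
side [329. 182.] mid [722. 197.] len 185 yaw 76.2
side [170. 192.] mid [282. 194.] len 161 yaw 34.1
[ 0.57411231 -0.04783239 -0.03921723] [-0.8 -1.6  1.4  0.2  1.4  1.1 -5.   0.7 -0.2 -0.2  0.8  1.2 -1.3 -2.1]
```

```bash
python3 -m jog '[[[85,-50,-20,-30,0.1],[85,-110,-45,-48,0.2],[85,-165,-68,-48,0.2],[85,-220,-90,-48,0.2],[85,-275,-113,-48,0.2],[85,-330,-135,-48,0.2],[85,-385,-158,-48,0.2],[85,-385,-158,-48,0.2],[85,-385,-158,-48,0.2]]]' 60
python3 - <<'E'
from h import *
from cell import robot,cams,tip_of
st=robot.read_state(); p=cams.capture("wrist"); print(st["time"],st["tool_pos"],st["ee_rot"])
cv2.imwrite("pics/w1.png",p["img"])
for l,z in [("rest_seat",.083),("rest",0),("stylus",.083)]:
    for r in tip_of(p,l)[:3]: print(l,r["centre"],r["confidence"],at_z(p,r["centre"],z,st))
E
```

```text
time: 2.78
tool_pos: [0.485, 0.2945, 0.2401]
ee_rot: [-0.0, 0.238, 0.971, -0.0]
contact_force: [-0.3, 0.8, 0.5]
opening: 0.994
2.775 [0.48502318 0.29448282 0.24007283] [-2.17843960e-04  2.37874689e-01  9.71295826e-01 -5.37191478e-05]
rest_seat [277.7, 143.7] 0.77 [0.44472215 0.31412464 0.083     ]
rest [277.7, 135.5] 0.64 [0.44185122 0.31552172 0.        ]
stylus [274.4, 142.7] 0.68 [0.44203309 0.31135447 0.083     ]
stylus [103.8, 53.9] 0.66 [0.27961014 0.19672444 0.083     ]
stylus [293.0, 355.8] 0.58 [0.7182699  0.19597209 0.083     ]
```

View pics/w1.png

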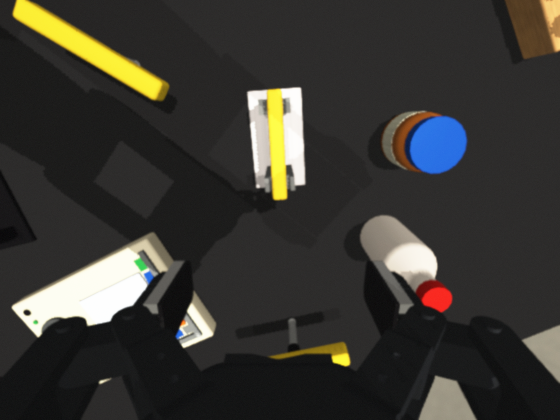

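The bar is at (277,143), on the grey two-post rest with cheeks around it. It is about 110 px long, while the look-alike at (90,50) is about 170 px. I'll do one close crop with the bar's size and axis.

```bash
python3 - <<'E'
from h import *
from cell import robot,cams
st=robot.read_state(); p=cams.capture("wrist")
cv2.imwrite("pics/w1c.png",cv2.resize(p["img"][70:220,200:350],None,fx=4,fy=4,interpolation=cv2.INTER_CUBIC))
hsv=cv2.cvtColor(p["img"],cv2.COLOR_BGR2HSV)
m=cv2.inRange(hsv,(20,150,90),(35,255,255))
k,lab,s,c=cv2.connectedComponentsWithStats(m)
for i in range(1,k):
    if s[i,4]<200: continue
    pts=np.argwhere(lab==i)[:,::-1].astype(np.float32)
    rc=cv2.minAreaRect(np.array([at_z(p,q,.103,st)[:2]*1000 for q in pts],np.float32))
    print(c[i],rc)
a=np.degrees(R.from_matrix(quat(st["ee_rot"])).as_matrix()[:2,0]); print(np.degrees(np.arctan2(a[1],a[0])))
E
```

```text
[89.18540146 49.56058394] ((279.954345703125, 196.0190887451172), (157.2886962890625, 23.480932235717773), 31.421812057495117)
[276.20434783 145.14534161] ((445.6708679199219, 313.1488952636719), (17.763778686523438, 116.57694244384766), 65.2220230102539)
[323.4379562  353.02627737] ((704.4542846679688, 231.08236694335938), (107.96633911132812, 38.99305725097656), 54.124794006347656)
152.60055445578269
```

View pics/w1c.png

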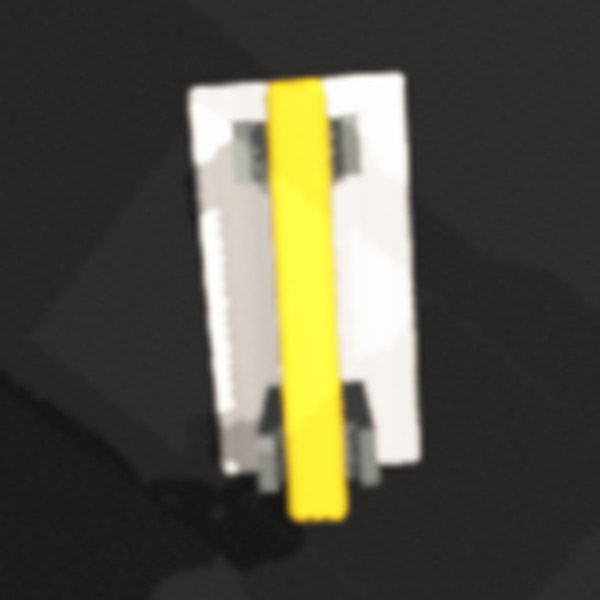

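The crop shows the bar at 116.6 x 17.8 mm, seated between the grey cheeks, so it is the right stylus. Going to grip it across the middle.

```bash
python3 -m jog '[[[85,44,-1.5,0,-0.045],[85,44,-1.5,40,-0.045],[85,44,-1.5,80,-0.045],[85,44,-1.5,120,-0.045],[85,44,-1.5,150,-0.045],[85,44,-1.5,164,-0.045],[85,44,-1.5,164,-0.045],[5,44,-1.5,164,-0.045],[5,44,-1.5,164,-0.045],[5,44,-1.5,164,-0.045],[5,44,-1.5,164,-0.045],[5,44,-1.5,164,-0.045]]]' 60; python3 - <<'E'
from h import *
from cell import robot,cams
st=robot.read_state(); p=cams.capture("wrist");cv2.imwrite("pics/w2.png",p["img"]); print(st)
E
```

```text
time: 4.53
tool_pos: [0.4455, 0.3134, 0.0762]
ee_rot: [0.0, 0.216, 0.976, -0.0]
contact_force: [0.9, -0.8, 0.0]
opening: 0.059
{'time': 4.525, 'q': array([ 4.71638130e-01,  1.55399668e-01,  1.67125848e+00, -6.15057004e-05,
        1.31497467e+00, -6.64301156e-01]), 'joint_vel': array([-1.05573691e-03, -6.91418456e-07, -1.05904824e-03, -2.06571823e-03,
        2.11625652e-04, -1.00535158e-03]), 'joint_torque': array([ 4.01697078e-03, -6.80744219e+01, -5.33990228e+01, -5.55613442e-04,
        3.75361094e-03,  1.21515591e-04]), 'tool_pos': array([0.44547806, 0.31339452, 0.07623741]), 'ee_rot': array([ 3.41559124e-06,  2.15711805e-01,  9.76457073e-01, -3.57330283e-05]), 'contact_force': array([ 0.88574109, -0.81796175,  0.03067443]), 'torque': array([-0.01300375,  0.04770279,  0.07243676]), 'opening': 0.059461068241232505}
```

View pics/w2.png

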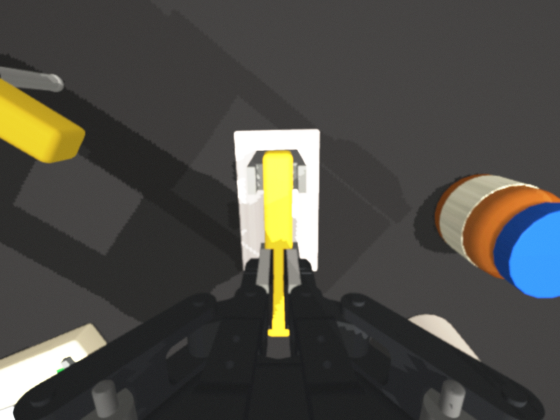

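The wrist picture shows the bar from (277,150) to (278,333), with the fingers closed at row 280. The opening reads 0.059, about 5 mm, which is what I commanded and less than the 16 mm bar. I'll look closer and from the other cameras.

```bash
python3 - <<'E'
from h import *
from cell import robot,cams
p=cams.capture("scene");a=p["img"][120:220,270:370]
q=cams.capture("side");b=q["img"][110:210,190:290]
w=cv2.imread("pics/w2.png")[220:360,200:350]
a,b=[cv2.resize(x,(400,400),interpolation=cv2.INTER_CUBIC) for x in(a,b)]
cv2.imwrite("pics/z2.png",np.hstack([a,b])); cv2.imwrite("pics/w2c.png",cv2.resize(w,None,fx=4,fy=4,interpolation=cv2.INTER_CUBIC))
E
```

```text
(no output)
```

View pics/z2.png

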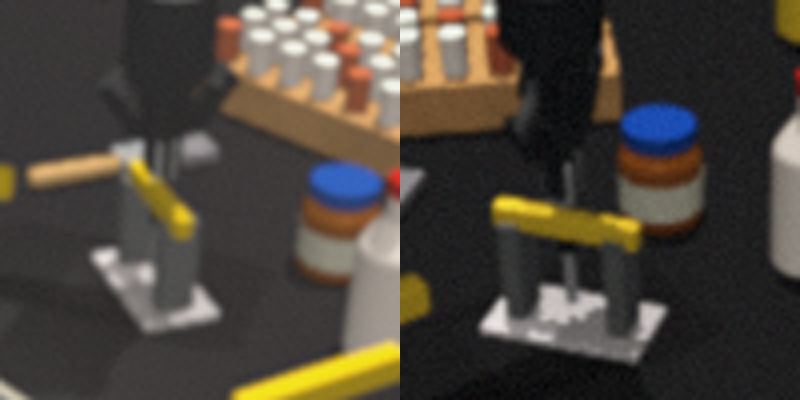

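View pics/w2c.png

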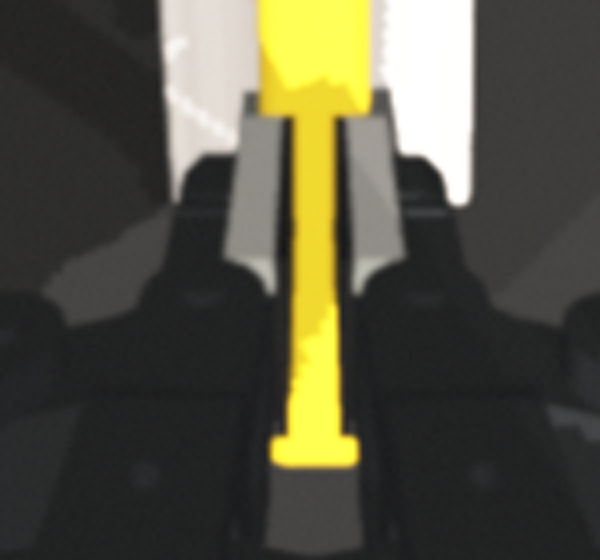

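```bash
python3 - <<'E'
from h import *
from cell import robot,cams
st=robot.read_state()
p=cams.capture("scene");q=cams.capture("side");w=cams.capture("wrist")
t=st["tool_pos"];Rt=quat(st["ee_rot"])
for z in (0,-.019,-.03,-.05): 
    X=t+Rt@[0,0,z]
    print(z,X.round(3),"scene crop",(proj(p,X)[0]-[270,120])*4,"side crop",(proj(q,X)[0]-[190,110])*4+[400,0],"wrist crop",(proj(w,X,st)[0]-[200,220])*4)
for y in(-.0025,.0025,-.008,.008): print(y,(proj(w,t+Rt@[0.011,y,-.019],st)[0]-[200,220])*4)
E
```

```text
0 [0.445 0.313 0.076] scene crop [156.87360935 213.44569642] side crop [563.85592373 240.37622451] wrist crop [317.0597903   62.18606736]
-0.019 [0.445 0.313 0.095] scene crop [158.15955421 194.41784987] side crop [562.26166868 219.05473094] wrist crop [317.57298596 111.59322611]
-0.03 [0.445 0.313 0.106] scene crop [158.91114743 183.28154375] side crop [561.32377203 206.52265665] wrist crop [317.92007111 145.01851046]
-0.05 [0.445 0.313 0.126] scene crop [160.29116158 162.80468473] side crop [559.58970311 183.37419627] wrist crop [318.67453349 217.70378769]
-0.0025 [300.7626077   43.85772567]
0.0025 [334.53321289  43.84353461]
-0.008 [263.61583141  43.87075171]
0.008 [371.67883564  43.82534154]
```

```bash
python3 -m jog '[[[0,0,0,0,0],[0,0,0,0,0]]]' 60; python3 -m jog '[[[30,0,0,0,0],[30,0,0,0,0],[30,0,0,0,0]]]' 60;  python3 - <<'E'
from h import *
from cell import robot,cams
print(robot.read_state()["opening"])
w=cams.capture("wrist")["img"][180:340,180:380]
cv2.imwrite("pics/w3c.png",cv2.resize(w,None,fx=4,fy=4,interpolation=cv2.INTER_CUBIC))
E
```

```text
time: 5.08
tool_pos: [0.4455, 0.3134, 0.0762]
ee_rot: [0.0, 0.216, 0.976, -0.0]
contact_force: [-0.4, 0.2, 0.7]
opening: -0.001
time: 5.45
tool_pos: [0.4455, 0.3134, 0.0762]
ee_rot: [0.0, 0.216, 0.976, -0.0]
contact_force: [-0.1, 1.1, 0.2]
opening: 0.351
0.351191969190693
```

View pics/w3c.png

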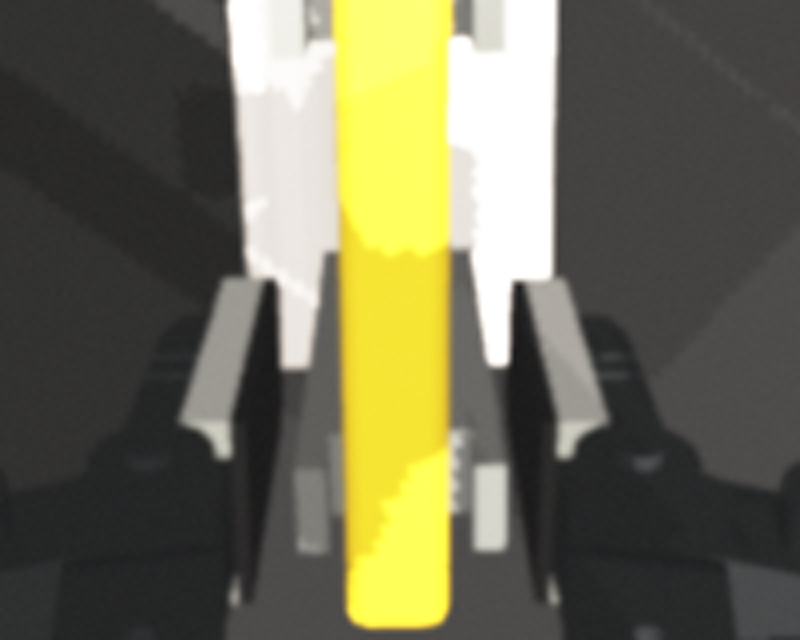

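Nothing was between the fingers: they closed to 0. At this opening the pad ends also look nearer the camera than the bar top. I'll lift and measure where the fingertips really are relative to the reported TCP.

```bash
python3 -m jog '[[[30,0,0,-50,0],[30,0,0,-80,0],[30,0,0,-80,0]]]' 60;  python3 - <<'E'
from h import *
from cell import robot,cams
st=robot.read_state();t=st["tool_pos"];Rt=quat(st["ee_rot"]);print(t,st["opening"])
out=[]
for n in("scene","side"):
    p=cams.capture(n); im=p["img"].copy()
    c=proj(p,t)[0]; 
    x0,y0=int(c[0])-40,int(c[1])-70
    s=cv2.resize(im[y0:y0+100,x0:x0+80],None,fx=5,fy=5,interpolation=cv2.INTER_CUBIC)
    for z in(0,-.02,-.04,-.06):
        for y in (-.016,.016):
            u=(proj(p,t+Rt@[0,y,z])[0]-[x0,y0])*5
            cv2.circle(s,tuple(int(v) for v in u),3,(0,255,0) if z==0 else (0,0,255),-1)
    out.append(s)
cv2.imwrite("pics/tips.png",np.hstack(out))
E
```

```text
time: 5.88
tool_pos: [0.4464, 0.3139, 0.1585]
ee_rot: [0.002, 0.216, 0.976, 0.001]
contact_force: [0.5, -0.7, -0.2]
opening: 0.353
[0.44641136 0.31390849 0.15854486] 0.3534296634762904
```

View pics/tips.png

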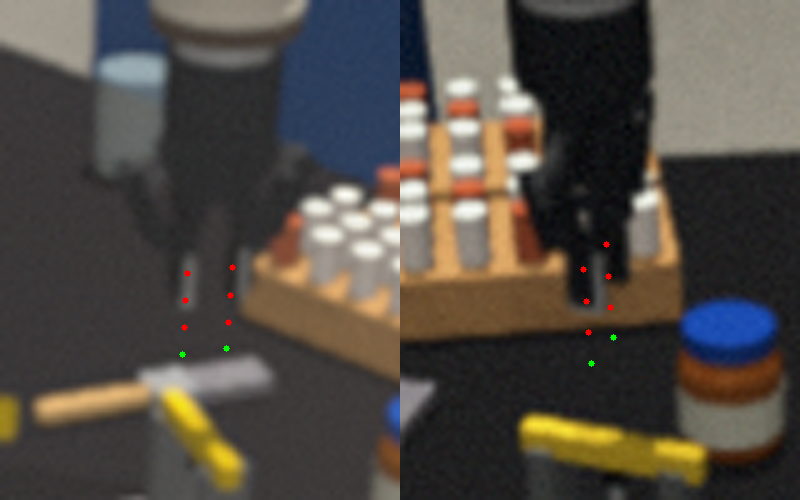

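The fingertips are at (188,308) in the left crop and (598,310) in the right crop. That is about 36 mm short of the projected TCP (green dots), so the reported TCP lies well beyond the fingers. I'll go down 40 mm further than before and check the opening.

```bash
python3 -m jog '[[[60,0,0,30,0],[60,0,0,70,0],[60,0,0,100,0],[60,0,0,116,0],[60,0,0,116,0],[5,0,0,116,0],[5,0,0,116,0],[5,0,0,116,0],[5,0,0,116,0],[5,0,0,116,0],[5,0,0,116,0]]]' 60;  python3 - <<'E'
from h import *
from cell import robot,cams
w=cams.capture("wrist")["img"]
p=cams.capture("scene");a=p["img"][120:220,270:370]
q=cams.capture("side");b=q["img"][110:210,190:290]
a,b=[cv2.resize(x,(400,400),interpolation=cv2.INTER_CUBIC) for x in(a,b)]
cv2.imwrite("pics/z4.png",np.hstack([a,b]))
cv2.imwrite("pics/w4.png",w)
E
```

```text
time: 7.35
tool_pos: [0.446, 0.3136, 0.0412]
ee_rot: [0.001, 0.216, 0.976, 0.0]
contact_force: [-1.8, -0.1, 6.7]
opening: 0.172
```

View pics/w4.png

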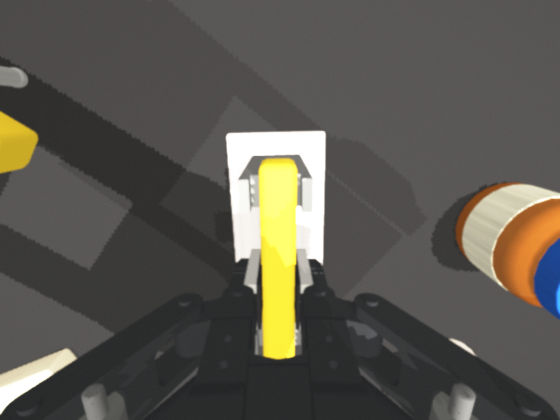

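View pics/z4.png

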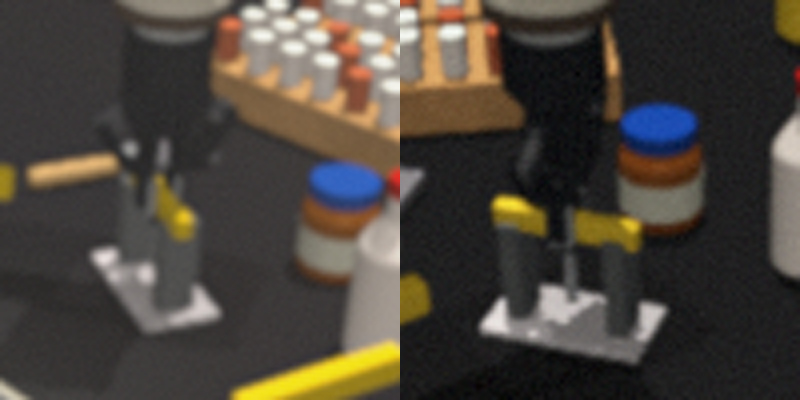

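Now the bar is held: the opening is 0.172, about 15 mm, and both pads straddle the bar at (277,260). In this pose the tip is about 20 mm below the reported TCP. I'll lift it and go over the base for a measuring view.

```bash
python3 -m jog '[[[5,0,0,-30,0],[5,0,0,-80,0],[5,0,0,-120,0],[5,-40,-36,-160,0],[5,-90,-81,-160,0],[5,-135,-122,-160,0],[5,-180,-163,-160,0],[5,-225,-203,-160,0],[5,-265,-240,-160,0],[5,-293,-265,-160,0],[5,-293,-265,-160,0],[5,-293,-265,-160,0]]]' 60;  python3 - <<'E'
from h import *
from cell import robot,cams,tip_of
st=robot.read_state();w=cams.capture("wrist")
print(st["time"],st["tool_pos"],st["ee_rot"],st["opening"])
cv2.imwrite("pics/w5.png",w["img"])
np.save("st5.npy",st,allow_pickle=True); np.save("w5.npy",w,allow_pickle=True)
for l,z in [("seam_start",.031),("seam_corner",.031),("seam_end",.031),("lock_wing",.061),("stylus_tip",.18)]:
    for r in tip_of(w,l)[:2]: print(l,np.round(r["centre"],1),round(r["confidence"],2),np.round(at_z(w,r["centre"],z,st)*1000))
E
```

```text
time: 9.0
tool_pos: [0.5994, -0.0501, 0.2003]
ee_rot: [-0.0, 0.216, 0.976, 0.0]
contact_force: [0.4, 0.1, -1.8]
opening: 0.172
9.0 [ 0.59941211 -0.05010801  0.20029351] [-7.42565524e-05  2.15802730e-01  9.76436979e-01  5.47533492e-05] 0.1715510676883778
seam_start [331.4  69.3] 0.57 [512.  54.  31.]
lock_wing [193.1 180.4] 0.62 [ 553. -133.   61.]
lock_wing [ 97.  280.6] 0.18 [ 613. -305.   61.]
stylus_tip [485.8 177.4] 0.88 [628.  96. 180.]
```

View pics/w5.png

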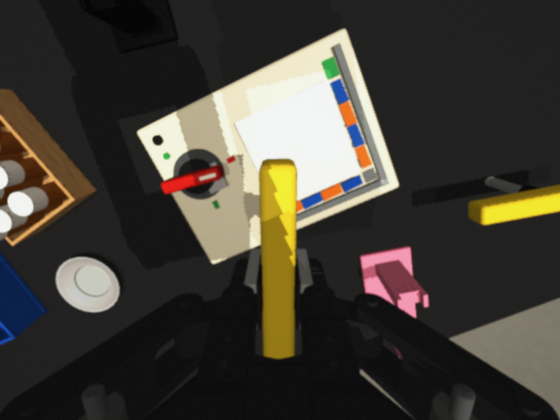

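The wrist picture shows the green pad at about (330,68), the corner pad at about (371,176), the lock wing from (165,188) to (220,175), and the base corners at (345,29), (398,187), (213,264) and (138,131). I'll fit the base pose to these.

```bash
cat > fit.py <<'E'
from h import *
from scipy.optimize import least_squares
st=np.load("st5.npy",allow_pickle=True).item(); w=np.load("w5.npy",allow_pickle=True).item()
O=[((345,29),(-95,130,30)),((398,187),(95,130,30)),((213,264),(95,-130,30)),((138,131),(-95,-130,30)),((330.5,68),(-64,100,31)),((371,175),(65,100,31)),((192.5,181),(-20,-85,61))]
def W(x,L):
    L=np.atleast_2d(L)/1e3;c,s=np.cos(x[2]),np.sin(x[2])
    return np.c_[x[0]+c*L[:,0]-s*L[:,1],x[1]+s*L[:,0]+c*L[:,1],L[:,2]]
def f(x): return np.concatenate([proj(w,W(x,l),st)[0]-o for o,l in O])
r=least_squares(f,[.574,-.048,-.04],loss="soft_l1")
if __name__=="__main__":
    print(r.x,np.round(r.fun,1))
    for n,l in [("start",(-64,100,31)),("corner",(65,100,31)),("end",(65,-24,31)),("lock",(-20,-85,61))]: print(n,np.round(W(r.x,l)*1000,1))
    im=cv2.resize(w["img"][10:280,120:420],None,fx=2.6,fy=2.6,interpolation=cv2.INTER_CUBIC)
    for l in [(-95,130,30),(95,130,30),(95,-130,30),(-95,-130,30),(-64,100,31),(65,100,31),(65,-24,31),(-20,-85,61),(-20,-118,72),(-20,-52,72),(-55.5,91,35),(55.5,91,35),(-55.5,-20,35)]:
        u=(proj(w,W(r.x,l),st)[0]-[120,10])*2.6; cv2.circle(im,(int(u[0]),int(u[1])),3,(255,0,255),-1)
    cv2.imwrite("pics/fit1.png",im)
E
python3 fit.py
```

```text
[ 0.5735983  -0.04767443 -0.0098863 ] [ 1.  -2.4  2.7  0.1 -0.5  1.8 -3.1  0.8 -0.1  0.5 -1.4  0.2  0.8 -1.3]
start [[510.6  53.   31. ]]
corner [[639.6  51.7  31. ]]
end [[638.4 -72.3  31. ]]
lock [[ 552.8 -132.5   61. ]]
```

View pics/fit1.png

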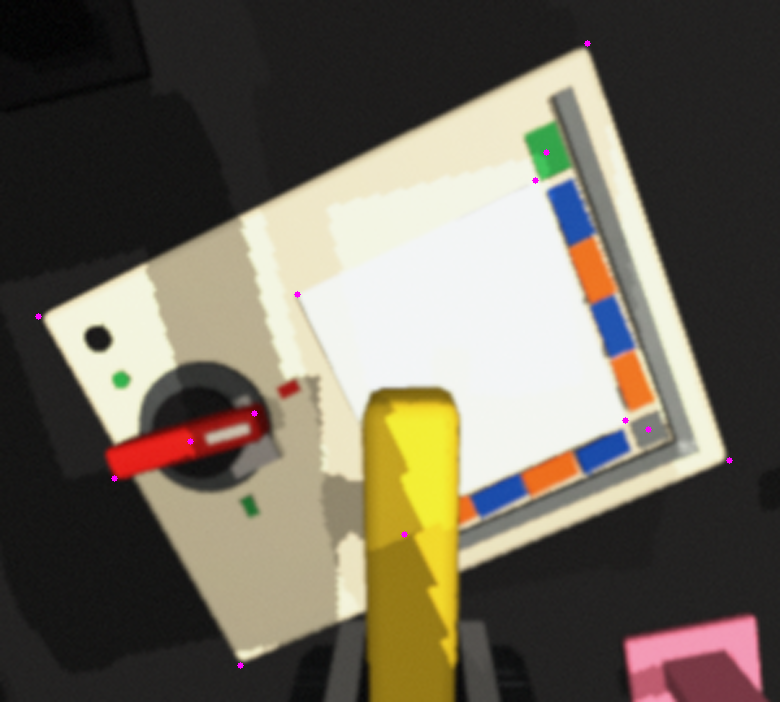

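The fit agrees with the picture to about 1 mm at the plate, the green pad and the corner pad. The lock wing already looks turned about 10° clockwise. Next I'll hover the tip above the green pad and check it from all cameras.

```bash
python3 -m jog '[[[5,40,18,0,0],[5,85,38,20,0],[5,124,56,60,0],[5,124,56,100,0],[5,124,56,130,0],[5,124,56,130,0],[5,124,56,130,0]]]' 60;  python3 - <<'E'
from h import *
from fit import W,r
from cell import robot,cams
st=robot.read_state();t=st["tool_pos"];Rt=quat(st["ee_rot"]);print(st["time"],t)
out=[]
S=W(r.x,(-64,100,31))[0]; E=W(r.x,(65,100,31))[0]; F=W(r.x,(65,-24,31))[0]
for n in("scene","side"):
    p=cams.capture(n); c=proj(p,S)[0]
    x0,y0=int(c[0])-40,int(c[1])-60
    s=cv2.resize(p["img"][y0:y0+100,x0:x0+80],None,fx=5,fy=5,interpolation=cv2.INTER_CUBIC)
    for X,col in((S,(255,0,255)),(E,(255,0,255)),(F,(255,0,255)),(t+Rt@[0,0,.02],(255,255,0)),(t+Rt@[0,0,-.042],(255,255,0))):
        u=(proj(p,X)[0]-[x0,y0])*5; cv2.circle(s,tuple(int(v) for v in u),3,col,-1)
    out.append(s)
cv2.imwrite("pics/hov.png",np.hstack(out))
cv2.imwrite("pics/w6.png",cams.capture("wrist")["img"])
E
```

```text
time: 10.18
tool_pos: [0.5114, 0.0527, 0.0716]
ee_rot: [0.001, 0.216, 0.976, 0.0]
contact_force: [0.3, 0.2, -2.0]
opening: 0.174
10.175 [0.5113667  0.052709   0.07162617]
```

View pics/hov.png

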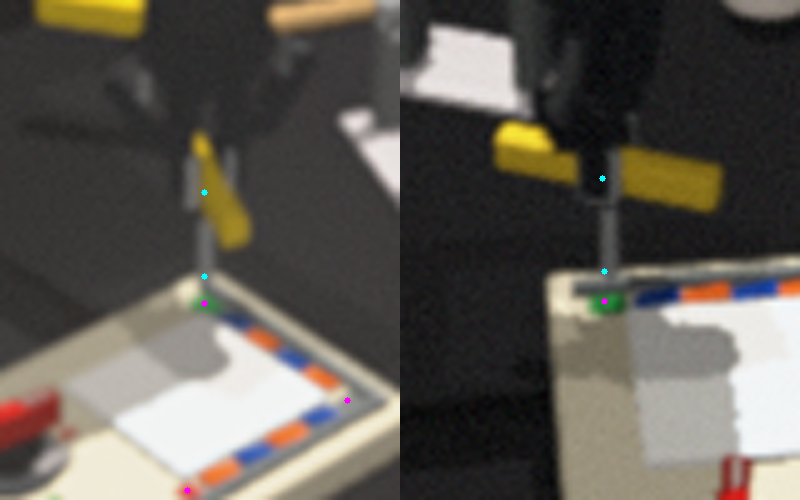

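View pics/w6.png

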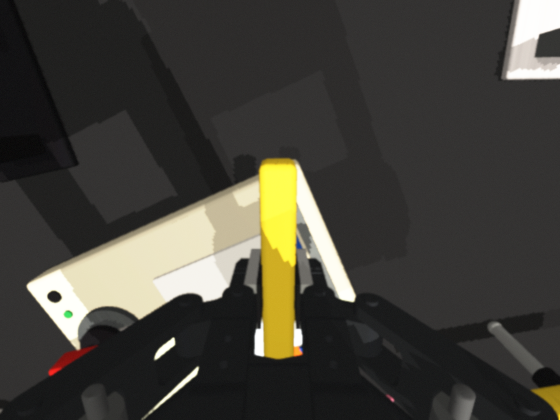

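The tip dot sits just above the green pad in both views, at (204,276) and (604,271), and the fitted seam points land on the pads. Lowering until it touches.

```bash
python3 -m jog '[[[5,0,0,8,0],[5,0,0,14,0],[5,0,0,16,0],[5,0,0,16,0],[5,0,0,16,0]]]' 60; python3 -m jog '[[[5,0,0,1,0],[5,0,0,1,0]]]'|egrep 'pos|force';python3 -m jog '[[[5,0,0,1,0],[5,0,0,1,0]]]' |egrep 'pos|force'
```

```text
time: 10.95
tool_pos: [0.5108, 0.0527, 0.0544]
ee_rot: [0.0, 0.216, 0.976, -0.0]
contact_force: [0.2, 0.1, -1.5]
opening: 0.171
tool_pos: [0.5107, 0.0527, 0.0532]
contact_force: [0.4, -0.0, -1.4]
tool_pos: [0.5107, 0.0527, 0.0521]
contact_force: [0.0, 1.4, -1.0]
```

```bash
for i in 1 2; do :; done; python3 -m jog '[[[5,0,0,1,0],[5,0,0,1,0]]]'|egrep 'pos|force';python3 -m jog '[[[5,0,0,1,0],[5,0,0,1,0]]]' |egrep 'pos|force'
```

```text
tool_pos: [0.5107, 0.0527, 0.0512]
contact_force: [-0.0, -0.3, -0.9]
tool_pos: [0.5109, 0.0526, 0.0507]
contact_force: [-1.4, -0.4, 5.9]
```

Contact came at reading z ≈ 0.0508, with about 7 N. Now sliding along the left leg at 40 mm/s.

```bash
python3 -m jog '[[[5,-4.6,2.1,0.2,0],[5,-9.1,4.1,0.3,0],[5,-13.7,6.2,0.3,0],[5,-18.2,8.2,0.3,0],[5,-22.8,10.3,0.3,0],[5,-27.3,12.4,0.3,0]]]' 60|egrep 'pos|force|open'; python3 -m jog '[[[5,-4.6,2.1,0,0],[5,-9.1,4.1,0,0],[5,-13.7,6.2,0,0],[5,-18.2,8.2,0,0],[5,-22.8,10.3,0,0],[5,-27.3,12.4,0,0]]]' 60|egrep 'pos|force|open'; python3 - <<'E'
from h import *
from cell import robot,cams
p=cams.capture("side"); cv2.imwrite("pics/s7.png",cv2.resize(p["img"][210:310,230:350],None,fx=6,fy=6,interpolation=cv2.INTER_CUBIC))
E
```

```text
tool_pos: [0.5402, 0.0525, 0.0501]
contact_force: [-8.4, 0.6, 8.5]
opening: 0.175
tool_pos: [0.5705, 0.0523, 0.05]
contact_force: [-7.2, 0.8, 7.5]
opening: 0.175
```

View pics/s7.png

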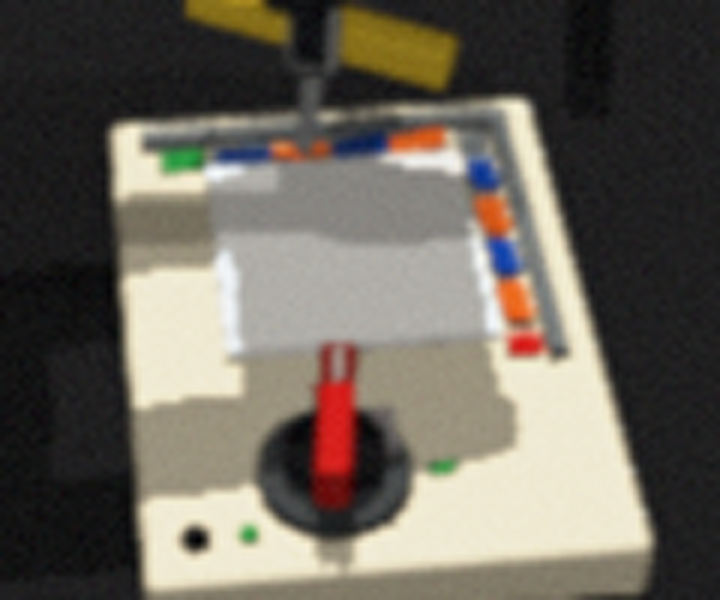

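The tip is in the channel at (308,155), with leaves 1 and 2 behind it lying flatter. Continuing to the corner.

```bash
python3 -m jog '[[[5,-4.6,2.1,0,0],[5,-9.1,4.1,0,0],[5,-13.7,6.2,0,0],[5,-18.2,8.2,0,0],[5,-22.8,10.3,0,0],[5,-27.3,12.4,0,0],[5,-31.9,14.4,0,0]]]' 60|egrep 'pos|force|open'; python3 -m jog '[[[5,-4.6,2.1,0,0],[5,-9.1,4.1,0,0],[5,-13.7,6.2,0,0],[5,-18.2,8.2,0,0],[5,-22.8,10.3,0,0],[5,-27.3,12.4,0,0],[5,-31,14,0,0],[5,-31,14,0,0]]]' 60|egrep 'pos|force|open'; python3 - <<'E'
from h import *
from cell import robot,cams
p=cams.capture("side"); cv2.imwrite("pics/s8.png",cv2.resize(p["img"][210:280,240:340],None,fx=7,fy=7,interpolation=cv2.INTER_CUBIC))
p=cams.capture("scene"); cv2.imwrite("pics/c8.png",cv2.resize(p["img"][190:280,230:320],None,fx=6,fy=6,interpolation=cv2.INTER_CUBIC))
E
```

```text
tool_pos: [0.6059, 0.0518, 0.05]
contact_force: [-1.3, -0.6, 1.4]
opening: 0.173
tool_pos: [0.6397, 0.0515, 0.0498]
contact_force: [-4.5, 0.3, 5.4]
opening: 0.171
```

View pics/s8.png

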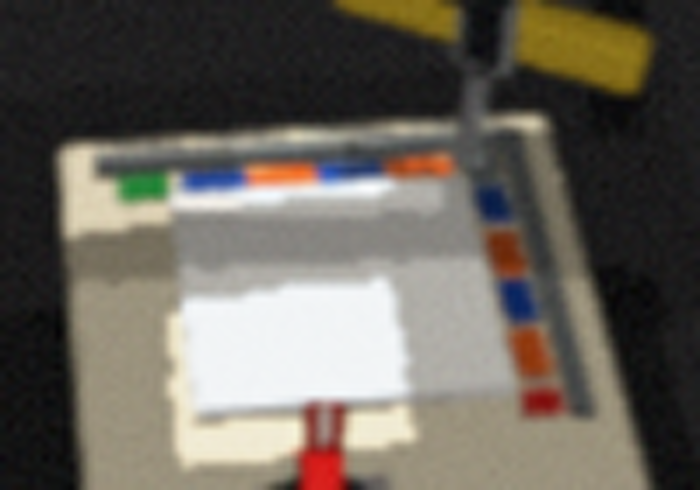

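View pics/c8.png

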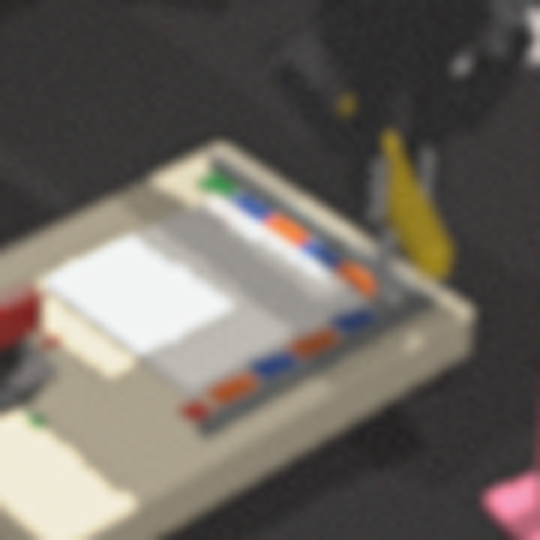

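Leaves 1–4 look flat. The tip is at (473,165), near the corner pad and about 2–3 mm short in x. I'll shift 2 mm outward, grip a little firmer and run the far leg.

```bash
python3 -m jog '[[[5,-0.9,0.4,0.3,0],[5,-1.8,0.8,0.3,0],[5,-3.9,-3.8,0.3,0],[5,-5.9,-8.3,0.3,0],[5,-8,-12.9,0.3,0],[5,-10.1,-17.4,0.3,0],[5,-12.1,-22,0.3,0],[5,-14.2,-26.6,0.3,0]]]' 90|egrep 'pos|force|open'; python3 -m jog '[[[5,-2.1,-4.6,0,0],[5,-4.1,-9.1,0,0],[5,-6.2,-13.7,0,0],[5,-8.2,-18.2,0,0],[5,-10.3,-22.8,0,0],[5,-12.4,-27.3,0,0]]]' 90|egrep 'pos|force|open'; python3 - <<'E'
from h import *
from cell import robot,cams
p=cams.capture("side"); cv2.imwrite("pics/s9.png",cv2.resize(p["img"][210:280,240:340],None,fx=7,fy=7,interpolation=cv2.INTER_CUBIC))
p=cams.capture("scene"); cv2.imwrite("pics/c9.png",cv2.resize(p["img"][190:280,230:320],None,fx=6,fy=6,interpolation=cv2.INTER_CUBIC))
E
```

```text
tool_pos: [0.6419, 0.0215, 0.0501]
contact_force: [0.5, 3.6, 7.9]
opening: 0.165
tool_pos: [0.6415, -0.0086, 0.0501]
contact_force: [1.1, 5.5, 7.9]
opening: 0.166
```

View pics/s9.png

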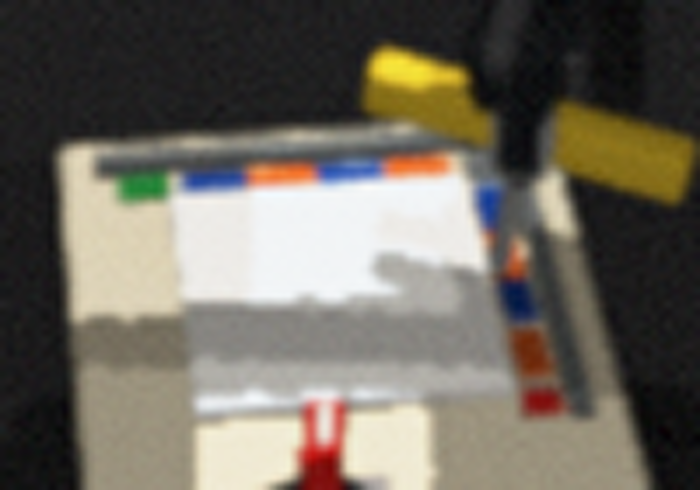

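View pics/c9.png

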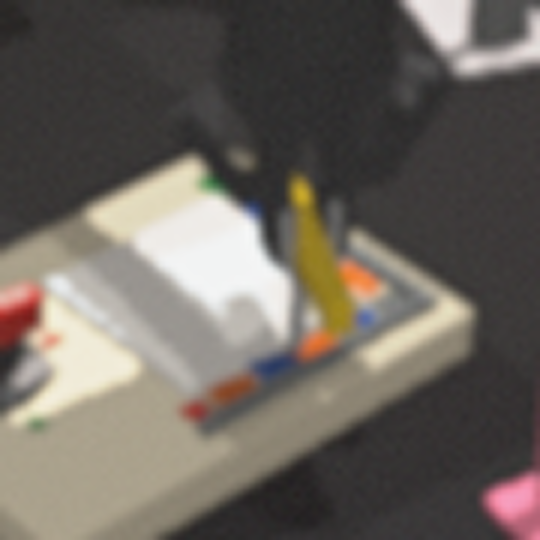

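The tip is at (502,260), still a couple of mm toward the plate from the seam centre line (about (512,263)). I'll shift 2 mm outward while going on to the red pad.

```bash
python3 -m jog '[[[5,-3.9,-3.8,0,0],[5,-5.9,-8.3,0,0],[5,-8,-12.9,0,0],[5,-10,-17.4,0,0],[5,-12.1,-22,0,0],[5,-14.2,-26.5,0,0]]]' 90|egrep 'pos|force|open'; python3 -m jog '[[[5,-2.1,-4.6,0,0],[5,-4.1,-9.1,0,0],[5,-6.2,-13.7,0,0],[5,-8.2,-18.2,0,0],[5,-10.3,-22.8,0,0],[5,-12.4,-27.3,0,0],[5,-14.4,-31.9,0,0],[5,-14.4,-31.9,0,0]]]' 90|egrep 'pos|force|open'; python3 - <<'E'
from h import *
from cell import robot,cams
p=cams.capture("side"); cv2.imwrite("pics/s10.png",cv2.resize(p["img"][210:280,240:340],None,fx=7,fy=7,interpolation=cv2.INTER_CUBIC))
p=cams.capture("scene"); cv2.imwrite("pics/c10.png",cv2.resize(p["img"][190:280,230:320],None,fx=6,fy=6,interpolation=cv2.INTER_CUBIC))
E
```

```text
tool_pos: [0.6431, -0.0388, 0.0497]
contact_force: [0.2, 6.6, 4.6]
opening: 0.169
tool_pos: [0.6422, -0.0743, 0.05]
contact_force: [-4.8, -2.4, 9.6]
opening: 0.168
```

View pics/s10.png

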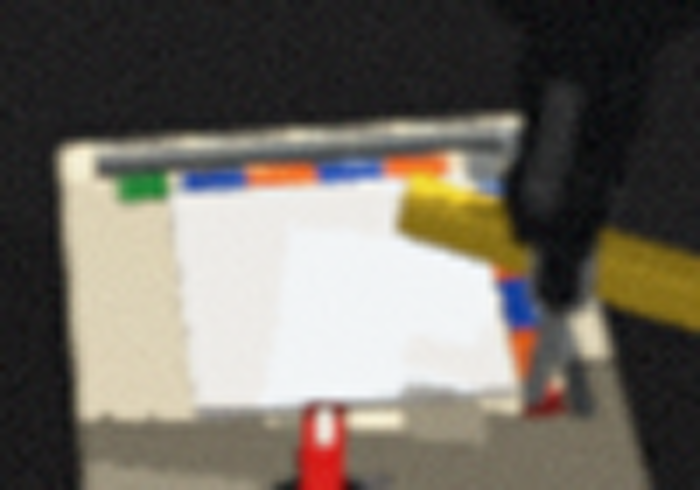

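View pics/c10.png

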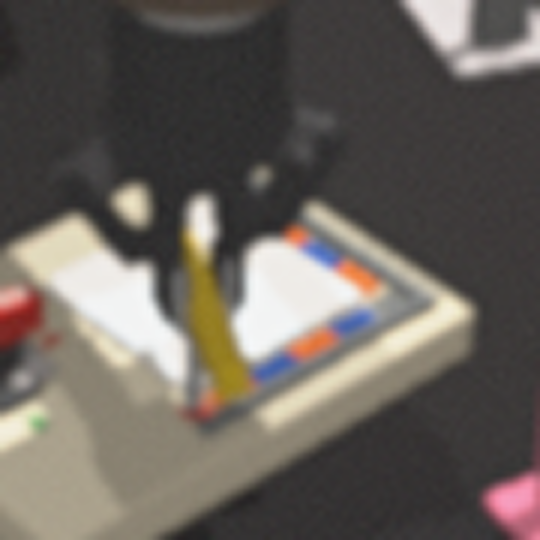

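The tip is on the red pad at (538,405). I'll lift and check that all leaves are flat and how the stylus sits in the grip.

```bash
python3 -m jog '[[[5,0,0,-20,0],[5,0,0,-60,0],[5,0,0,-110,0],[5,0,0,-150,0],[5,-40,20,-150,0],[5,-60,40,-150,0],[5,-60,40,-150,0],[5,-60,40,-150,0]]]' 90; python3 - <<'E'
from h import *
from cell import robot,cams
st=robot.read_state()
p=cams.capture("side"); a=cv2.resize(p["img"][210:280,240:340],(560,392),interpolation=cv2.INTER_CUBIC)
cv2.imwrite("pics/s11.png",a); cv2.imwrite("pics/s11f.png",p["img"])
w=cams.capture("wrist");cv2.imwrite("pics/w11.png",w["img"]); print(st["tool_pos"],st["ee_rot"])
E
```

```text
time: 20.18
tool_pos: [0.7134, -0.0629, 0.1999]
ee_rot: [-0.0, 0.216, 0.976, -0.0]
contact_force: [-0.2, -0.1, -1.8]
opening: 0.168
[ 0.71335754 -0.06290747  0.19990236] [-1.04467735e-04  2.15694442e-01  9.76460890e-01 -1.66241856e-04]
```

View pics/s11.png

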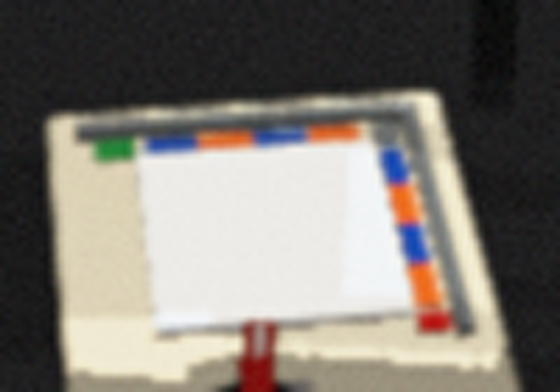

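View pics/w11.png

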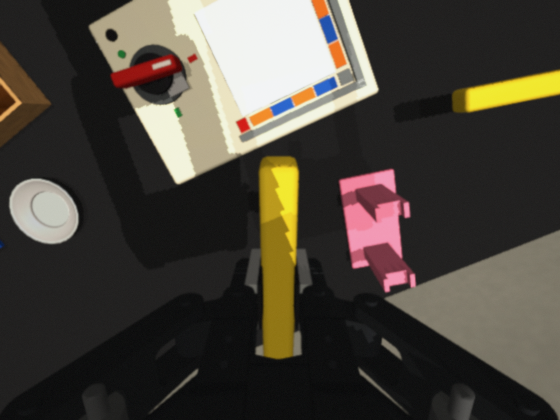

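View pics/s11f.png

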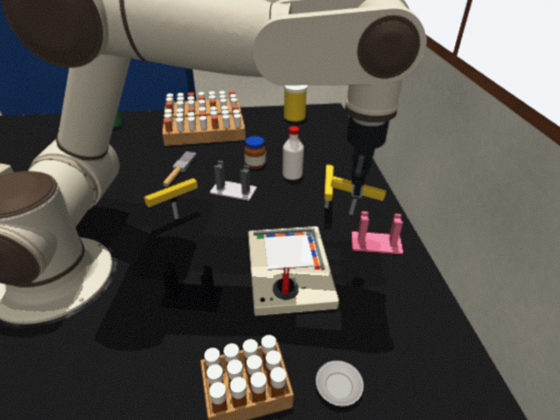

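All eight leaves lie flat with even edges in the side crop (left leg at row 140, far leg at columns 392–430). The bar is in the same place in the grip as before the run. Now back to the rest.

```bash
python3 -m jog '[[[5,50,28,0,0],[5,100,57,0,0],[5,150,86,0,0],[5,200,114,0,0],[5,250,143,0,0],[5,300,171,0,0],[5,350,200,0,0],[5,385,220,0,0],[5,401,229,0,0],[5,401,229,0,0],[5,401,229,0,0]]]' 90; python3 - <<'E'
from h import *
from cell import robot,cams
st=robot.read_state();t=st["tool_pos"];Rt=quat(st["ee_rot"]);print(t,st["ee_rot"])
o=[]
for n in("scene","side"):
    p=cams.capture(n); c=proj(p,[.446,.3136,.12])[0];x0,y0=int(c[0])-40,int(c[1])-50
    s=cv2.resize(p["img"][y0:y0+100,x0:x0+80],None,fx=5,fy=5,interpolation=cv2.INTER_CUBIC)
    for z in(.02,-.042):
        u=(proj(p,t+Rt@[0,0,z])[0]-[x0,y0])*5; cv2.circle(s,(int(u[0]),int(u[1])),2,(255,255,0),-1)
    o.append(s)
cv2.imwrite("pics/r12.png",np.hstack(o)); cv2.imwrite("pics/w12.png",cams.capture("wrist")["img"])
E
```

```text
time: 21.65
tool_pos: [0.4471, 0.313, 0.1996]
ee_rot: [0.0, 0.216, 0.976, -0.0]
contact_force: [0.7, -0.4, -1.1]
opening: 0.169
[0.44709618 0.31299939 0.19962782] [ 1.43124305e-04  2.16123233e-01  9.76366069e-01 -1.62356855e-04]
```

View pics/r12.png

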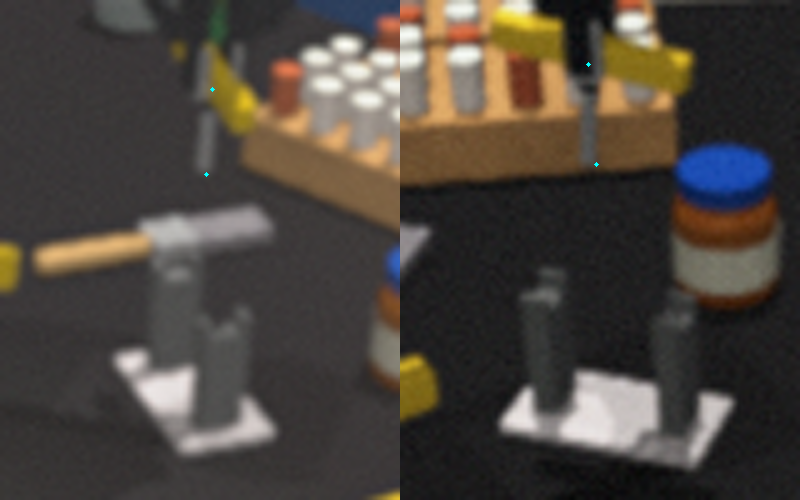

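View pics/w12.png

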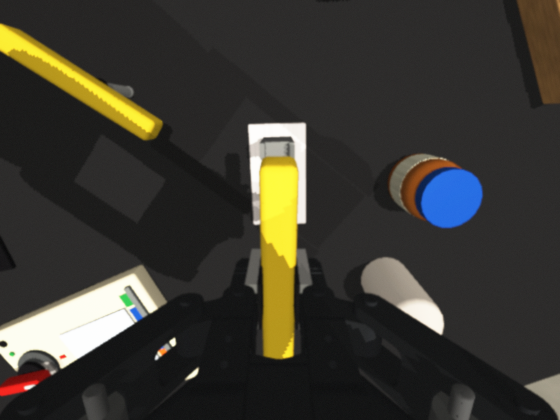

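The tip is about 4 mm to the left of the prediction, at (587,163) against (597,164). That is a slight pitch of roughly 0.06 rad, and it should level out on the posts. Lowering.

```bash
python3 -m jog '[[[5,0.8,0,50,0],[5,0.8,0,100,0],[5,0.8,0,135,0],[5,0.8,0,146,0],[5,0.8,0,150,0],[5,0.8,0,153,0],[5,0.8,0,155,0],[5,0.8,0,155,0]]]' 90
```

```text
time: 22.8
tool_pos: [0.4463, 0.3145, 0.0455]
ee_rot: [0.001, 0.216, 0.976, 0.0]
contact_force: [-0.6, -0.4, 4.8]
opening: 0.17
```

```bash
python3 -m jog '[[[5,0,0,1.5,0],[5,0,0,3,0],[5,0,0,3,0]]]' 60; python3 - <<'E'
from h import *
from cell import robot,cams
p=cams.capture("scene");a=p["img"][120:220,270:370]
q=cams.capture("side");b=q["img"][110:210,190:290]
a,b=[cv2.resize(x,(400,400),interpolation=cv2.INTER_CUBIC) for x in(a,b)]
cv2.imwrite("pics/z13.png",np.hstack([a,b]))
E
```

```text
time: 23.18
tool_pos: [0.4464, 0.315, 0.0432]
ee_rot: [0.001, 0.216, 0.976, 0.001]
contact_force: [-4.2, 0.9, 13.1]
opening: 0.168
```

View pics/z13.png

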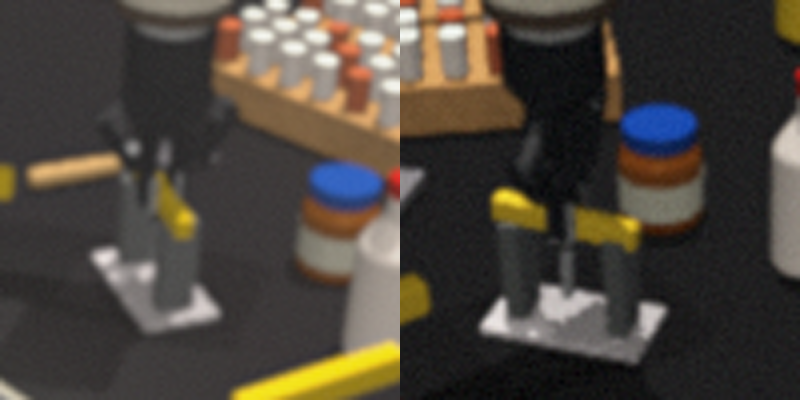

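The bar lies between the cheeks on both posts, with a slight left-end-high pitch left. Releasing, then lifting clear and checking.

```bash
python3 -m jog '[[[20,0,0,0,0],[30,0,0,0,0],[45,0,0,0,0],[45,0,0,0,0],[45,0,0,0,0],[45,0,0,-30,0],[45,0,0,-80,0],[45,0,0,-140,0],[45,0,0,-160,0],[45,0,0,-160,0]]]' 60; python3 - <<'E'
from h import *
from cell import robot,cams
st=robot.read_state()
p=cams.capture("scene");a=p["img"][120:220,270:370]
q=cams.capture("side");b=q["img"][110:210,190:290]
a,b=[cv2.resize(x,(400,400),interpolation=cv2.INTER_CUBIC) for x in(a,b)]
cv2.imwrite("pics/z14.png",np.hstack([a,b])); cv2.imwrite("pics/w14.png",cams.capture("wrist")["img"])
E
```

```text
time: 24.52
tool_pos: [0.4463, 0.3145, 0.203]
ee_rot: [0.001, 0.216, 0.976, 0.001]
contact_force: [-0.2, 0.6, -1.0]
opening: 0.526
```

View pics/z14.png

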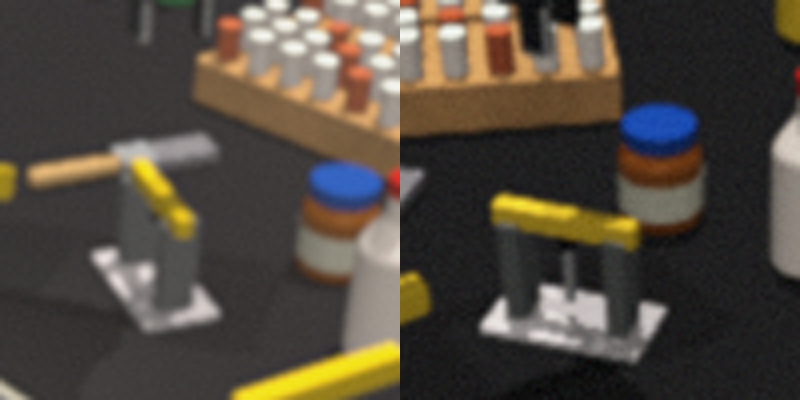

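View pics/w14.png

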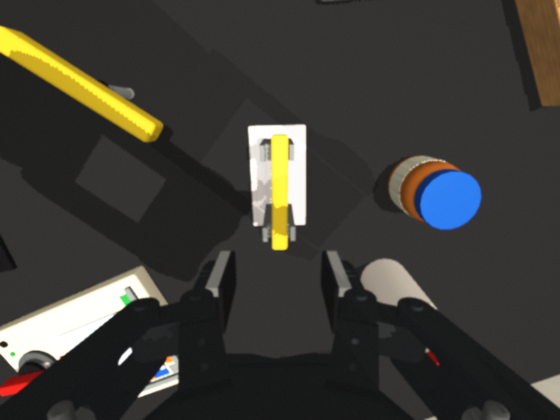

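The stylus is back between the cheeks on the grey rest, at (280,190) in the wrist view. Now to a viewing pose over the lock, turning 1.34 rad clockwise so the tool lies along the wing.

```bash
python3 -m jog '[[[60,-30,-40,0,0.1],[60,-60,-82,0,0.25],[60,-95,-129,0,0.4],[60,-130,-176,0,0.55],[60,-165,-223,0,0.7],[60,-200,-271,0,0.85],[60,-235,-318,0,1.0],[60,-265,-360,0,1.15],[60,-295,-400,0,1.3],[60,-295,-400,0,1.34],[60,-295,-400,0,1.34],[60,-295,-400,0,1.34]]]' 60; python3 - <<'E'
from h import *
from cell import robot,cams,tip_of
st=robot.read_state();w=cams.capture("wrist")
np.save("st15.npy",st,allow_pickle=True); np.save("w15.npy",w,allow_pickle=True)
cv2.imwrite("pics/w15.png",w["img"]); print(st["q"],st["tool_pos"])
for l,z in [("lock_wing",.061),("seam_start",.031),("seam_corner",.031),("seam_end",.031)]:
    for r in tip_of(w,l)[:2]: print(l,np.round(r["centre"],1),round(r["confidence"],2),np.round(at_z(w,r["centre"],z,st)*1000))
E
```

```text
time: 26.18
tool_pos: [0.5446, -0.1722, 0.2011]
ee_rot: [-0.0, 0.775, 0.632, -0.0]
contact_force: [0.4, 0.1, 0.4]
opening: 0.701
[-4.41094873e-01  1.40454513e-01  1.43100251e+00 -6.36724335e-05
  1.57100474e+00 -2.38802844e-01] [ 0.54462844 -0.17222576  0.20106499]
lock_wing [279.9 149.9] 0.81 [ 554. -134.   61.]
seam_start [344.9  74.3] 0.75 [639. -72.  31.]
seam_end [347.4  75. ] 0.66 [642. -73.  31.]
```

View pics/w15.png

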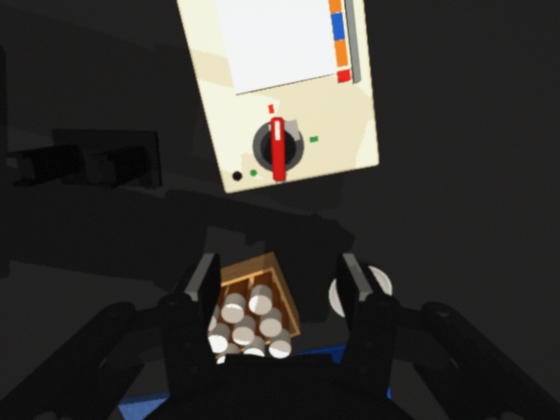

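The wing runs from (278,118) to (279,181), nearly along the tool's x. I'll measure its centre and angle.

```bash
python3 - <<'E'
from h import *
st=np.load("st15.npy",allow_pickle=True).item(); w=np.load("w15.npy",allow_pickle=True).item()
hsv=cv2.cvtColor(w["img"],cv2.COLOR_BGR2HSV)
m=cv2.inRange(hsv,(0,150,80),(8,255,255))|cv2.inRange(hsv,(172,150,80),(180,255,255))
m[:113]=0;m[190:]=0;m[:,:262]=0;m[:,296:]=0
m=cv2.morphologyEx(m,cv2.MORPH_CLOSE,np.ones((9,9)))
k,lab,s,c=cv2.connectedComponentsWithStats(m);i=1+s[1:,4].argmax();print(s[i])
P=np.argwhere(lab==i)[:,::-1]
X=np.array([at_z(w,q,.072,st)[:2]*1000 for q in P],np.float32)
print(cv2.minAreaRect(X))
Rt=quat(st["ee_rot"]);print(np.degrees(np.arctan2(Rt[1,0],Rt[0,0])),Rt[:,0],Rt[:,1])
# edges by row -> mid line
mid=[]
for y in range(s[i,1]+2,s[i,1]+s[i,3]-2):
    x=P[P[:,1]==y][:,0]; mid.append(at_z(w,((x.min()+x.max())/2,y),.072,st)[:2])
mid=np.array(mid);v=cv2.fitLine(mid.astype(np.float32),cv2.DIST_HUBER,0,.001,.001).ravel();print(v,np.degrees(np.arctan2(v[1],v[0])))
cv2.imwrite("pics/wing.png",cv2.resize(w["img"][100:200,220:340],None,fx=5,fy=5,interpolation=cv2.INTER_CUBIC))
E
```

```text
[270 118  16  63 844]
((551.5697021484375, -132.72512817382812), (63.90717315673828, 14.367225646972656), 80.56739807128906)
78.40951779842092 [2.00915192e-01 9.79608628e-01 1.43713418e-04] [ 9.79608302e-01 -2.00914999e-01 -8.59507264e-04]
[ 0.16250284  0.9867081   0.5500692  -0.14184326] 80.6478
```

View pics/wing.png

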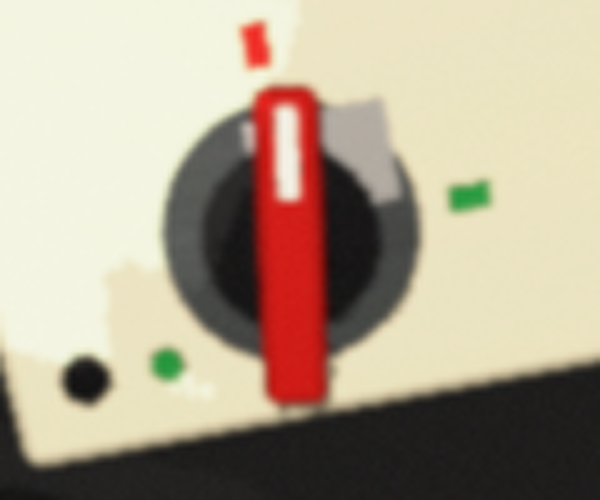

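The wing centre is at (551.6, -132.7) mm, lying at 80.6°. It needs about 81° clockwise. Descending and gripping lightly.

```bash
python3 -m jog '[[[50,40,-0.7,40,-0.038],[50,40,-0.7,90,-0.038],[50,40,-0.7,135,-0.038],[50,40,-0.7,165,-0.038],[50,40,-0.7,180,-0.038],[50,40,-0.7,180,-0.038],[5,40,-0.7,180,-0.038],[5,40,-0.7,180,-0.038],[5,40,-0.7,180,-0.038],[5,40,-0.7,180,-0.038],[5,40,-0.7,180,-0.038]]]' 35; python3 - <<'E'
from h import *
from cell import cams
p=cams.capture("scene");a=p["img"][190:290,180:280]
q=cams.capture("side");b=q["img"][210:310,230:330]
a,b=[cv2.resize(x,(400,400),interpolation=cv2.INTER_CUBIC) for x in(a,b)]
cv2.imwrite("pics/z16.png",np.hstack([a,b]))
E
```

```text
time: 27.8
tool_pos: [0.5524, -0.1338, 0.0227]
ee_rot: [0.001, 0.763, 0.646, 0.0]
contact_force: [-4.2, -0.2, 5.7]
opening: 0.152
```

View pics/z16.png

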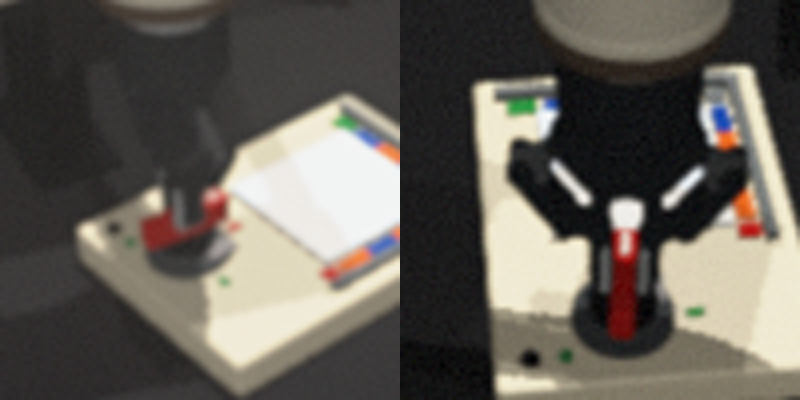

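The pads hold the wing at its middle (opening about 13 mm). Turning clockwise.

```bash
python3 -m jog '[[[5,0,0,0,0.15],[5,0,0,0,0.3],[5,0,0,0,0.45],[5,0,0,0,0.6]]]' 35; python3 -m jog '[[[5,0,0,0,0.15],[5,0,0,0,0.3],[5,0,0,0,0.45],[5,0,0,0,0.6],[5,0,0,0,0.7],[5,0,0,0,0.7]]]' 35;
```

```text
time: 28.4
tool_pos: [0.5517, -0.1335, 0.0225]
ee_rot: [-0.0, 0.921, 0.389, -0.0]
contact_force: [-10.8, 2.1, 9.9]
opening: 0.148
time: 29.15
tool_pos: [0.5512, -0.1327, 0.0214]
ee_rot: [-0.001, 0.999, 0.052, -0.001]
contact_force: [-5.6, 5.5, -4.0]
opening: 0.147
```

```bash
python3 -m jog '[[[5,0,0,0,0.08],[5,0,0,0,0.14],[5,0,0,0,0.14]]]' 35; python3 -m jog '[[[25,0,0,0,0],[30,0,0,0,0],[30,0,0,0,0],[45,0,0,0,0],[45,0,0,-40,0],[45,0,0,-100,0],[45,-20,0,-160,0],[45,-30,0,-190,0],[45,-30,0,-190,0]]]' 35; python3 - <<'E'
from h import *
from cell import cams,robot
st=robot.read_state();w=cams.capture("wrist");cv2.imwrite("pics/w17.png",w["img"])
np.save("st17.npy",st,allow_pickle=True); np.save("w17.npy",w,allow_pickle=True)
p=cams.capture("scene");a=p["img"][190:290,180:280]
q=cams.capture("side");b=q["img"][210:310,230:330]
a,b=[cv2.resize(x,(400,400),interpolation=cv2.INTER_CUBIC) for x in(a,b)]
cv2.imwrite("pics/z17.png",np.hstack([a,b]))
E
```

```text
time: 29.52
tool_pos: [0.5511, -0.1325, 0.0213]
ee_rot: [-0.001, 1.0, -0.018, -0.001]
contact_force: [-6.6, 6.6, -3.8]
opening: 0.15
time: 30.65
tool_pos: [0.5227, -0.1328, 0.2145]
ee_rot: [0.001, 1.0, -0.018, 0.002]
contact_force: [0.3, -0.0, -0.3]
opening: 0.531
```

View pics/z17.png

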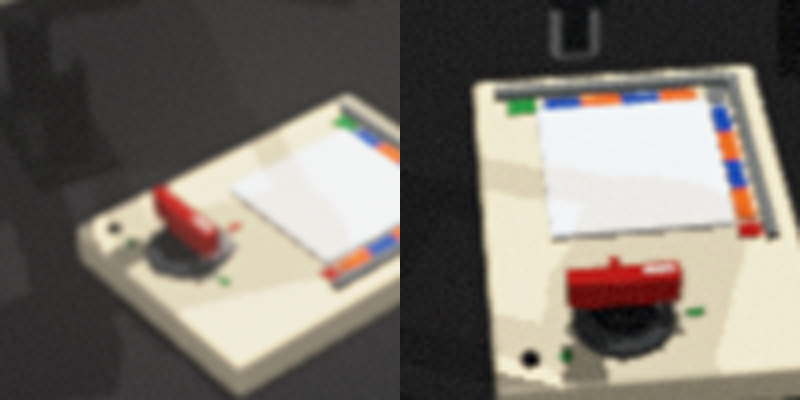

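View pics/w17.png

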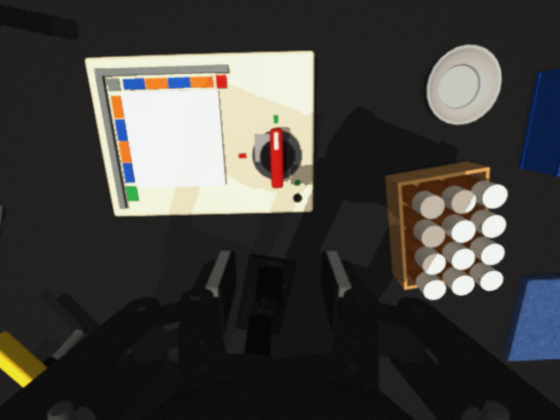

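The wing now lies along the base's x, at (276,127)–(277,187) in the wrist view. I'll measure its angle against the base edges, and its height.

```bash
python3 - <<'E'
from h import *
from fit import W
from scipy.optimize import least_squares
from cell import cams,robot
st=np.load("st17.npy",allow_pickle=True).item(); w=np.load("w17.npy",allow_pickle=True).item()
g=cv2.cvtColor(w["img"],cv2.COLOR_BGR2GRAY)
c=np.array([[87,58],[312,51],[312,210],[115,215]],np.float32).reshape(-1,1,2)
c=cv2.cornerSubPix(g,c,(6,6),(-1,-1),(3,50,.01))[:,0];print(c)
L=[(95,130,30),(95,-130,30),(-95,-130,30),(-95,130,30)]
f=lambda x:np.concatenate([proj(w,W(x,l),st)[0]-o for o,l in zip(c,L)])
r=least_squares(f,[.574,-.048,0]);print(r.x,r.fun.round(1))
hsv=cv2.cvtColor(w["img"],cv2.COLOR_BGR2HSV)
m=cv2.inRange(hsv,(0,150,80),(8,255,255))|cv2.inRange(hsv,(172,150,80),(180,255,255))
m[:124]=0;m[192:]=0;m[:,:262]=0;m[:,292:]=0
m=cv2.morphologyEx(m,cv2.MORPH_CLOSE,np.ones((9,9)))
k,lab,s,_=cv2.connectedComponentsWithStats(m);i=1+s[1:,4].argmax();P=np.argwhere(lab==i)[:,::-1]
X=np.array([at_z(w,q,.069,st)[:2]*1000 for q in P],np.float32);R_=cv2.minAreaRect(X);print(R_)
mid=[]
for y in range(s[i,1]+3,s[i,1]+s[i,3]-3):
    x=P[P[:,1]==y][:,0]; mid.append(at_z(w,((x.min()+x.max())/2,y),.069,st)[:2])
v=cv2.fitLine(np.array(mid,np.float32),cv2.DIST_HUBER,0,.001,.001).ravel();print("wing deg",np.degrees(np.arctan2(v[1],v[0])),"base",np.degrees(r.x[2]))
cv2.imwrite("pics/w17c.png",cv2.resize(w["img"][45:220,80:330],None,fx=3.2,fy=3.2,interpolation=cv2.INTER_CUBIC))
E
```

```text
[[ 84.49016   57.99432 ]
 [312.82974   50.786976]
 [311.5134   210.76889 ]
 [114.535    215.4077  ]]
[ 0.57238335 -0.04788561 -0.0110283 ] [-1.5 -0.8  1.2 -0.7  1.1  1.2 -0.8  1.3]
((552.3491821289062, -132.469482421875), (14.441729545593262, 64.71229553222656), 89.60721588134766)
wing deg -2.165833 base -0.631875196715476
```

View pics/w17c.png

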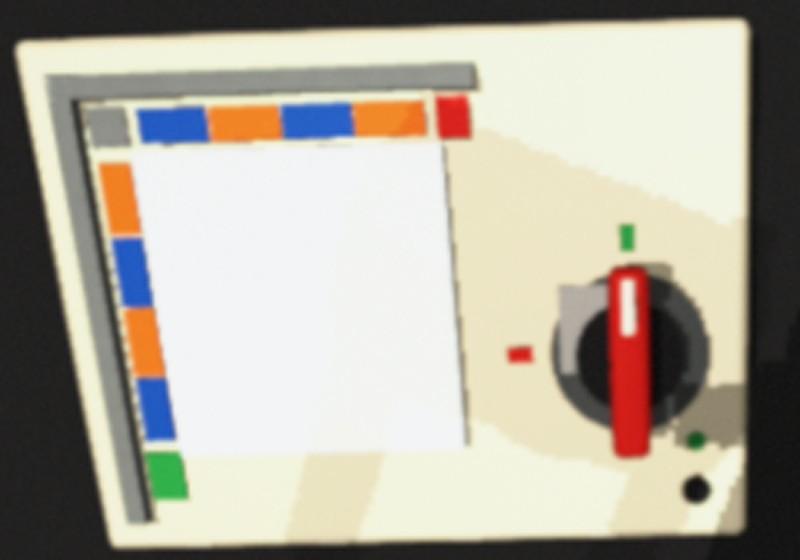

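The wing is at -2.2° against the base's -0.6°, so it is at the stop within measuring error. The red and green marks agree. Now I'll check leaf flatness against projected flat outlines, and the wing height from the two fixed cameras.

```bash
python3 - <<'E'
from h import *
from fit import W
from cell import cams,robot
st=np.load("st17.npy",allow_pickle=True).item(); w=np.load("w17.npy",allow_pickle=True).item()
x=[.5726,-.0479,-.0105]
hs=[14,40,66,92]; hf=[11,37,63,89]
def q(i,ang):
    import math
    z0=31
    if i<4: a=[(-64+hs[i],100+s,z0) for s in(-6,6)]; e=[(-64+hs[i]+25*math.cos(ang),100+s,z0+25*math.sin(ang)) for s in(6,-6)]
    else: a=[(65+s,100-hf[i-4],z0) for s in(-6,6)]; e=[(65+s,100-hf[i-4]-25*math.cos(ang),z0+25*math.sin(ang)) for s in(6,-6)]
    return W(x,a+e)
def draw(p,box,sc,st=None,ang=0):
    x0,y0,x1,y1=box
    s=cv2.resize(p["img"][y0:y1,x0:x1],None,fx=sc,fy=sc,interpolation=cv2.INTER_CUBIC)
    for i in range(8):
        u=((proj(p,q(i,ang),st)-[x0,y0]+.5)*sc).astype(np.int32); cv2.polylines(s,[u],True,(255,0,255),1)
    return s
im=w["img"][60:210,95:245]
a=draw(w,(90,60,240,210),4,st)
cv2.imwrite("pics/lv_w.png",a)
p=cams.capture("side");s_=draw(p,(245,215,345,285),4); s2=draw(p,(245,215,345,285),4,ang=.2)
cv2.imwrite("pics/lv_s.png",np.hstack([s_,s2]))
# wing height: red centroid in both
sc=cams.capture("scene")
o=[]
for pp,roi in((sc,(205,230,250,262)),(p,(268,268,310,295))):
    hsv=cv2.cvtColor(pp["img"],cv2.COLOR_BGR2HSV);m=cv2.inRange(hsv,(0,140,60),(8,255,255))|cv2.inRange(hsv,(172,140,60),(180,255,255))
    mm=np.zeros_like(m);mm[roi[1]:roi[3],roi[0]:roi[2]]=m[roi[1]:roi[3],roi[0]:roi[2]]
    ys,xs=np.nonzero(mm);o.append((xs.min(),xs.max(),ys.min(),ys.max(),xs.mean(),ys.mean()))
print(o)
for zt in(.061,.058):
    V=[(-20+i,-85+j,zt*1e3+k) for i in(-33,33) for j in(-7,7) for k in(-11,11)]
    for pp in(sc,p):
        u=proj(pp,W(x,V));print(zt,u.min(0).round(1),u.max(0).round(1))
E
```

```text
[(np.int64(219), np.int64(233), np.int64(237), np.int64(252), np.float64(225.4757281553398), np.float64(245.14563106796118)), (np.int64(272), np.int64(299), np.int64(275), np.int64(286), np.float64(284.7315175097276), np.float64(281.13229571984436))]
0.061 [216.6 234.5] [235.1 253.9]
0.061 [269.9 272.9] [300.  286.5]
0.058 [216.6 235.3] [235.2 254.8]
0.058 [269.9 273.8] [300.  287.4]
```

View pics/lv_w.png

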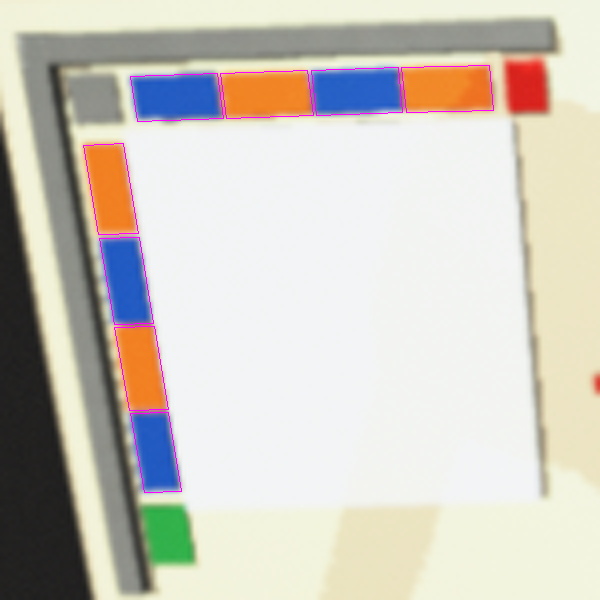

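View pics/lv_s.png

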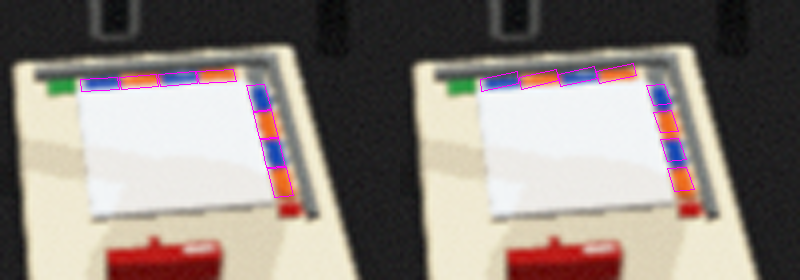

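All eight leaves match the flat outline (left side panel and wrist overlay) and not the 0.2 rad outline (right panel). The wing height comes out ambiguous to about 1 px. During the last part of the turn the vertical force went from +10 N to -4 N, as if the wing was pulling down. To be sure it has dropped, I'll press lightly down on the wing top with shut fingers and watch the force.

```bash
python3 -m jog '[[[0,29,0,40,0],[0,29,0,90,0],[0,29,0,140,0],[0,29,0,162,0],[0,29,0,168,0],[0,29,0,168,0],[0,29,0,168,0]]]' 30 | egrep 'pos|force|open'; python3 -m jog '[[[0,0,0,2,0],[0,0,0,2,0]]]'|egrep 'pos|force'; python3 -m jog '[[[0,0,0,2,0],[0,0,0,2,0]]]'|egrep 'pos|force'
```

```text
tool_pos: [0.5518, -0.1337, 0.0447]
contact_force: [0.5, 0.2, -0.3]
opening: -0.003
tool_pos: [0.5513, -0.1335, 0.0419]
contact_force: [-0.3, 0.3, -0.2]
tool_pos: [0.5511, -0.1334, 0.0395]
contact_force: [0.2, 0.3, -0.5]
```

```bash
python3 -m jog '[[[0,0,0,1.5,0],[0,0,0,1.5,0]]]'|egrep 'pos|force'; python3 -m jog '[[[0,0,0,1.5,0],[0,0,0,1.5,0]]]'|egrep 'pos|force';python3 -m jog '[[[0,0,0,1,0],[0,0,0,1,0]]]'|egrep 'pos|force'
```

```text
tool_pos: [0.5512, -0.1334, 0.0379]
contact_force: [1.3, 0.2, 0.6]
tool_pos: [0.5512, -0.1334, 0.0365]
contact_force: [-0.0, -0.4, 0.0]
tool_pos: [0.5512, -0.1334, 0.0355]
contact_force: [-0.3, -0.4, 0.2]
```

```bash
python3 -m jog '[[[0,0,0,1,0],[0,0,0,1,0]]]'|egrep 'pos|force'; python3 -m jog '[[[0,0,0,1,0],[0,0,0,1,0]]]'|egrep 'pos|force'
```

```text
tool_pos: [0.5512, -0.1334, 0.0345]
contact_force: [0.9, -1.1, -0.8]
tool_pos: [0.5512, -0.1334, 0.0335]
contact_force: [0.5, 0.2, 0.0]
```

```bash
for k in 1; do python3 -m jog '[[[0,0,0,1,0],[0,0,0,1,0]]]'|egrep 'pos|force'; done; python3 -m jog '[[[0,0,0,1,0],[0,0,0,1,0]]]'|egrep 'pos|force';python3 -m jog '[[[0,0,0,1,0],[0,0,0,1,0]]]'|egrep 'pos|force'
```

```text
tool_pos: [0.5512, -0.1334, 0.0325]
contact_force: [0.3, -0.0, 0.9]
tool_pos: [0.5512, -0.1334, 0.0315]
contact_force: [0.3, 0.2, 0.6]
tool_pos: [0.5512, -0.1334, 0.0305]
contact_force: [-0.4, 0.2, 0.1]
```

```bash
python3 - <<'E'
from h import *
from cell import cams
p=cams.capture("scene");a=p["img"][200:280,190:270]
q=cams.capture("side");b=q["img"][230:310,245:325]
a,b=[cv2.resize(x,(400,400),interpolation=cv2.INTER_CUBIC) for x in(a,b)]
cv2.imwrite("pics/z18.png",np.hstack([a,b]))
E
```

```text
(no output)
```

View pics/z18.png

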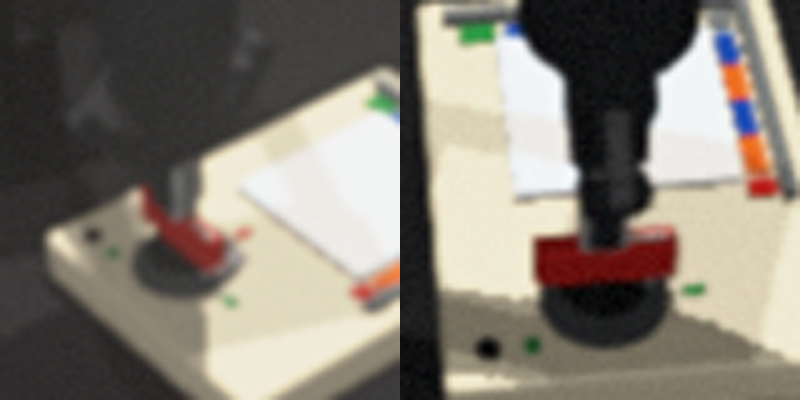

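The shut fingertips are almost on the wing top at (605,240). A few more 1 mm steps.

```bash
python3 -m jog '[[[0,0,0,1,0],[0,0,0,1,0]]]'|egrep 'pos|force'; python3 -m jog '[[[0,0,0,1,0],[0,0,0,1,0]]]'|egrep 'pos|force'
```

```text
tool_pos: [0.5513, -0.1335, 0.0299]
contact_force: [-0.5, 0.2, 3.3]
tool_pos: [0.5516, -0.1336, 0.0297]
contact_force: [-4.4, 0.9, 15.0]
```

```bash
python3 -m jog '[[[0,0,0,1,0],[0,0,0,1,0]]]'|egrep 'pos|force'
```

```text
tool_pos: [0.5518, -0.1337, 0.0295]
contact_force: [-8.4, 2.2, 25.9]
```

Contact is rigid at reading 0.0300. To know the fingertip offset, I'll touch the bare base top (30 mm) away from the leaves with the same shut fingers.

```bash
python3 -m jog '[[[0,0,0,-30,0],[0,30,0,-30,0],[0,70,2.5,-30,0],[0,70,2.5,0,0],[0,70,2.5,25,0],[0,70,2.5,32,0],[0,70,2.5,33,0],[0,70,2.5,33,0],[0,70,2.5,33,0]]]'|egrep 'time|pos|force'; python3 -m jog '[[[0,0,0,1.5,0],[0,0,0,1.5,0]]]'|egrep 'pos|force'; python3 -m jog '[[[0,0,0,1.5,0],[0,0,0,1.5,0]]]'|egrep 'pos|force'
```

```text
time: 36.25
tool_pos: [0.6215, -0.1386, -0.0044]
contact_force: [-0.1, 0.6, -0.2]
tool_pos: [0.6211, -0.1384, -0.0069]
contact_force: [0.3, -0.3, 1.0]
tool_pos: [0.621, -0.1384, -0.0086]
contact_force: [0.2, -0.0, -0.1]
```

```bash
python3 -m jog '[[[0,0,0,1,0],[0,0,0,1,0]]]'|egrep 'pos|force'; python3 -m jog '[[[0,0,0,1,0],[0,0,0,1,0]]]'|egrep 'pos|force'
```

```text
tool_pos: [0.6211, -0.1384, -0.009]
contact_force: [-2.5, 0.2, 4.7]
tool_pos: [0.6212, -0.1385, -0.0091]
contact_force: [-7.7, 2.2, 17.5]
```

The base top (30 mm) reads -0.0090, so the wing top is 0.0299 + 0.039 = 69 mm. That is 58 + 11, so the lock has dropped. I'll retreat and take a last look.

```bash
python3 -m jog '[[[0,0,0,-50,0],[0,0,0,-110,0],[0,0,0,-170,0],[0,0,0,-230,0],[0,0,0,-230,0],[0,0,0,-230,0]]]'; python3 - <<'E'
from h import *
from cell import cams,robot
o=[]
for n in("scene","side"):
    p=cams.capture(n);cv2.imwrite(f"pics/{n}_fin.png",p["img"])
    im=cv2.imread(f"pics/{n}0.png")
    x=(270,120) if n=="scene" else (190,110)
    for i in(im,p["img"]): o.append(cv2.resize(i[x[1]:x[1]+100,x[0]:x[0]+100],(300,300),interpolation=cv2.INTER_CUBIC))
    hsv=cv2.cvtColor(p["img"],cv2.COLOR_BGR2HSV);m=cv2.inRange(hsv,(22,150,90),(35,255,255))
    k,lab,s,c=cv2.connectedComponentsWithStats(m)
    for j in range(1,k):
        if s[j,4]<60: continue
        X=np.array([at_z(p,q,.095)[:2]*1000 for q in np.argwhere(lab==j)[:,::-1]]);mu=X.mean(0);ww,v=np.linalg.eigh(np.cov((X-mu).T));d=v[:,1]
        print(n,c[j].round(),mu.round(),round(np.degrees(np.arctan2(d[1],d[0]))%180,1))
cv2.imwrite("pics/fin.png",np.vstack([np.hstack(o[:2]),np.hstack(o[2:])]))
E
```

```text
time: 38.0
tool_pos: [0.621, -0.1384, 0.2191]
ee_rot: [-0.0, 1.0, -0.018, -0.0]
contact_force: [-0.1, -0.3, -0.9]
opening: -0.005
scene [450. 166.] [763. 725.] 112.4
scene [265. 164.] [319. 216.] 162.4
scene [311. 169.] [449. 315.] 152.8
scene [348. 216.] [720. 192.] 78.6
side [294. 106.] [701. 719.] 79.8
side [231. 165.] [446. 315.] 151.3
side [170. 192.] [278. 191.] 34.1
```

View pics/fin.png

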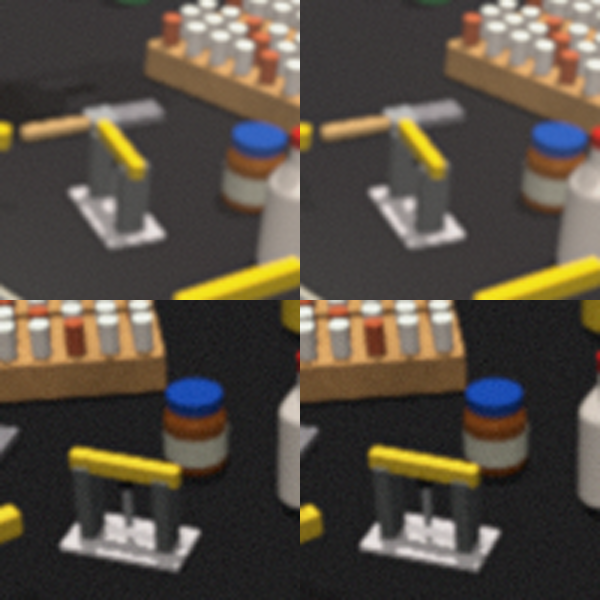

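View pics/side_fin.png

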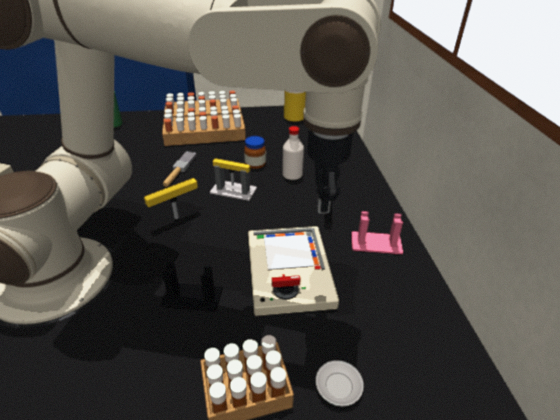

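The stylus lies in its rest as at the start (left column before, right column after). The bottle, dish and jar have not moved, and the robot touches nothing. Handing in.

```bash
python3 -c "
from cell import order
print(order.finish_job())"
```

```text
the job is handed in; nothing more can be done
None
```

I folded the seam with the smallest stylus, put it back in the grey rest, turned the lock clockwise until it dropped, and handed the job in at about 38 s. It gave no verdict.

**What I did**
- **Grip:** My first grip closed above the bar on nothing, because the fingertips end about 39 mm short of the reported TCP. I measured the gap, regripped lower and it held.
- **Seam:** I ran the tip from the green pad round the corner to the red pad at 40 mm/s. The vertical force read 1 to 10 N between moves.

**Last checks**
- **Leaves:** All eight match the outline of flat leaves in the wrist and side pictures. A picture can't resolve the 0.06 rad limit exactly.
- **Lock:** The wing measured about 1.5° past the base's x axis, which puts it at its stop within measuring error. Camera views of its height were ambiguous by about 1 px. Touching its top and then the bare base with shut fingers gave 69 mm, which is the dropped height. That touch on the wing reached about 26 N.
- **Stylus:** It lies between the cheeks within a few mm and 1° of where it started. It had pitched about 0.06 rad in the grip during the run, but levelled out on the posts.
- **Everything else:** The bottle, dish and jar show no movement, and the robot is clear of everything.

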